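# Find the money clip that has lost its spring

### The arm

A 6-joint arm with a two-finger parallel gripper is mounted at the origin on the work surface. World frame = base frame: x ahead of the robot, y to its left, z up, the work surface at z = 0. Lengths are in mm, angles in rad, forces in N, time in s.
With the tool pointing down it reaches from about 350 to 975 mm from the base axis. Payload 7.1 kg.
Tool frame: the origin (TCP) lies at the very end of the fingers, on their centre line; the grasp point (between the pads) lies 19 mm behind it (ctrl.grip_depth is the distance from the TCP to the grasp point, in mm); x points along the fingers, z is the direction in which the jaws open and shut, and the axes are right-handed (so a half turn about x gives the same grasp; the last joint's range is limited). The gripper opens to 88 mm and grips with 3 to 60 N. Pads are 20 mm wide; open, the fingers measure 115 mm over their backs; the gripper's body (75 mm by 178 mm) begins 61 mm behind the grasp point.
Start: joints at [-1.258, 0.423, 1.63, -0, 1.089, -0.019], TCP at [203.608, -590.888, 222.675] pointing down, gripper open.
Joint ranges: [-3, 3], [-0.9, 2.11], [0.09, 2.58], [-1.31, 4.45], [0.11, 2.69], [-2.54, 2.54]. Speed limits (rad/s): [2.39, 2.39, 3.01, 3.14, 3.14, 3.14].

### API

Orientations are given as a rotation vector (axis times angle).
In Python, from workcell import ctrl gives the robot as it stands. The module is installed in compiled form; this text tells all that it offers.
- The arm moves only by the tool send_rows, never from a script. Its argument "rows" is a list of rows, each a list of 4 numbers: the shift along the tool's x, y, z in mm, then the turn about the tool's x in rad. In form: [[x, y, z, turn], ...]. A call has 1 to 10 rows; each row shifts and turns the pose as measured when the row begins, along the tool's axes as they then stand; what a row does not reach is not made up. A row lasts 1/12 s, in which the tool goes at most 41.7 mm and 7.16 degrees, less where a joint would pass 70% of its speed; a pose out of reach is approached as far as the arm can. A call with a gripper value outside its range is refused whole. "fingers" is the opening, from 0 (shut) to 1 (fully open), set as the call begins (left out, the last holds). The fingers move at their own pace and stop on an object; the grip force is fixed at half the most. Time passes only in rows, so rows that do not move let the fingers close. It gives the time, the measured TCP pose, the force and the opening at its end, in the units of the state.
- ctrl.get_obs(): the state, without advancing time (a new reading comes with each control period).
- ctrl.get_image(name): name is "side" or "top" or "wrist"; returns a dict with "img" (420x560x3 uint8, red, green, blue), "depth" (420x560 float32, mm along the optical axis (not along the pixel's ray), 0 where there is no reading), "mtx" (3x3 intrinsics, pixels), "world_from_camera" (4x4, takes a point from camera to world coordinates). Camera axes: x right, y down, z forward; pixel columns grow to the right and rows downward; lengths in mm; the calibration is good to about 2 mm. A picture is of the moment at which its call begins.
- ctrl.close_job(): hands the job in, once; it reports no verdict.
The state is a dict: "t": time; "qpos": joint angles; "qvel": joint speeds; "joint_torque": joint torques, N m; "ee_pos": TCP position; "orientation": TCP orientation; "ft_force": force on the tool from outside, world axes, zero at the start; "moment": the same for the moment, N m; "width": finger opening in mm.
Only numpy, scipy, OpenCV 4.12 (cv2) and the standard library are available. Lean on these libraries where they do the work, as an engineer would, in place of code of your own. Each camera call takes 0.05 s, during which the arm holds its last target.

### The job

One of the three money clips in the walnut tray has gone weak: lift them one by one by their card cases, pulling in line with the lean, until you find it - a sound clip comes up with its card and is put back standing in the walnut tray with the card still in it, while the weak one lets its card slide out. Stand the weak clip's card in the small wooden card box and set the empty weak clip upright in the clear acrylic tray above. Drop nothing, and leave the bottle, the black flacon, the lamp and the lint roller where they are.

Things in the scene. Friction and masses are not known exactly. Their poses are not given: they have to be found in the camera images.
- clip_a: Steel money clip, one of three alike, 0.3 kg. Origin: centre of the underside of its foot, 62 x 48 x 10 mm (x, y, z); z up. Two leaves rise from the foot, leaning 35 deg from vertical to the clip's -x (at the start, to the robot's right): d = (-0.574, 0, 0.819); n = (0.819, 0, 0.574) is across them. A sound one holds its card against over 10 N, so it rises with it; the weak one slips at under 1 N and stays standing. Names do not tell which.
- slot_a (a point): Middle of the bottom of the clip's slot, (18, 0, 24) mm from its origin; axes as the clip's. Leaves run 50 mm along d from here, 8 mm apart across n (-4 to +4). Lower leaf (-n side) fixed, 40 mm wide; upper leaf (+n side) sprung along n, 36 mm wide, its lip slightly flared up to 53 mm. Each 2.5 mm thick. Card out, the upper closes 3 mm: pack 10 mm thick, its middle at -1.5 mm along n; carry the clip by it.
- clip_b: Steel money clip, one of three alike, 0.3 kg. Origin: centre of the underside of its foot, 62 x 48 x 10 mm (x, y, z); z up. Two leaves rise from the foot, leaning 35 deg from vertical to the clip's -x (at the start, to the robot's right): d = (-0.574, 0, 0.819); n = (0.819, 0, 0.574) is across them. A sound one holds its card against over 10 N, so it rises with it; the weak one slips at under 1 N and stays standing. Names do not tell which.
- slot_b (a point): Middle of the bottom of the clip's slot, (18, 0, 24) mm from its origin; axes as the clip's. Leaves run 50 mm along d from here, 8 mm apart across n (-4 to +4). Lower leaf (-n side) fixed, 40 mm wide; upper leaf (+n side) sprung along n, 36 mm wide, its lip slightly flared up to 53 mm. Each 2.5 mm thick. Card out, the upper closes 3 mm: pack 10 mm thick, its middle at -1.5 mm along n; carry the clip by it.
- clip_c: Steel money clip, one of three alike, 0.3 kg. Origin: centre of the underside of its foot, 62 x 48 x 10 mm (x, y, z); z up. Two leaves rise from the foot, leaning 35 deg from vertical to the clip's -x (at the start, to the robot's right): d = (-0.574, 0, 0.819); n = (0.819, 0, 0.574) is across them. A sound one holds its card against over 10 N, so it rises with it; the weak one slips at under 1 N and stays standing. Names do not tell which.
- slot_c (a point): Middle of the bottom of the clip's slot, (18, 0, 24) mm from its origin; axes as the clip's. Leaves run 50 mm along d from here, 8 mm apart across n (-4 to +4). Lower leaf (-n side) fixed, 40 mm wide; upper leaf (+n side) sprung along n, 36 mm wide, its lip slightly flared up to 53 mm. Each 2.5 mm thick. Card out, the upper closes 3 mm: pack 10 mm thick, its middle at -1.5 mm along n; carry the clip by it.
- card_a: Slim pale grey hard card case, 86 mm long (z) x 54 mm wide (y) x 8 mm thick (x), about 60 g, with a thin dark line near its top. Origin: its centre. It starts in clip_a, its bottom end on the slot's floor, z along the clip's d and x along its n, centre 43 mm along d from the slot's bottom; so the upper 36 mm stand free above the leaves.
- card_b: Slim pale grey hard card case, 86 mm long (z) x 54 mm wide (y) x 8 mm thick (x), about 60 g, with a thin dark line near its top. Origin: its centre. It starts in clip_b, its bottom end on the slot's floor, z along the clip's d and x along its n, centre 43 mm along d from the slot's bottom; so the upper 36 mm stand free above the leaves.
- card_c: Slim pale grey hard card case, 86 mm long (z) x 54 mm wide (y) x 8 mm thick (x), about 60 g, with a thin dark line near its top. Origin: its centre. It starts in clip_c, its bottom end on the slot's floor, z along the clip's d and x along its n, centre 43 mm along d from the slot's bottom; so the upper 36 mm stand free above the leaves.
- trays: The fixed stack of two trays. Origin: centre of the underside of the walnut tray, 310 x 400 mm (x, y), floor top 8 mm above the dresser, rim 8 mm thick with its top at 18 mm. The three clips stand in its near half (-x). A clear acrylic tray stands over its far half on four 12 mm posts (at x 20 and 140, y +-172 mm).
- deck (a point): Centre of the upper (clear acrylic) tray's floor, 118 mm above the dresser; axes as the trays. Outside 180 x 370 mm (x, y), walls 6 mm thick, 14 mm high above this floor.
- card_box: Small fixed open-topped wooden box for spare cards, outside 56 x 82 x 60 mm (x, y, z), walls 4 mm, the two long rims a round bead (opening 46 mm). Its floor slopes down to +x by 0.3 rad, 10 mm above the underside at the middle, so that a card stood in it on end leans on the +x rim. Origin: centre of its underside. It is left or right of the trays.
- cologne: Bystander: tall slender glass bottle, 34 mm across, 155 mm high, stands in the acrylic tray. Origin: centre of its underside.
- flacon: Bystander: black glass cube of 50 mm with a 22 mm wide, 20 mm high stopper, stands in the acrylic tray. Origin: centre of its underside.
- lamp: Bystander: matte grey battery lamp, 76 mm across, 128 mm high, on the dresser on the other side of the trays from the card box. Origin: centre of its underside.
- lint_roller: Bystander: lint roller with white plastic handle, 28 mm high, 26 mm wide, 202 mm long along its y (from -107 to +95 mm), lying in the walnut tray under the acrylic one. Origin: underside, where handle and roller meet.
Things that resemble listed ones, but are neither listed nor needed, are in the scene too. Leave any orange look-alike of the clip_c alone.

How it is judged (in metres and radians):
On the way:
1. a clip's card has been pulled clear of it while that clip stands in the walnut tray (only the weak clip lets its card go so) (((distance between card_a and clip_a above 0.105 m and x of clip_a in the frame of trays between -0.155 and 0.155 m and y of clip_a in the frame of trays between -0.2 and 0.2 m and z of clip_a in the frame of trays between 0.003 and 0.025 m) or (distance between card_b and clip_b above 0.105 m and x of clip_b in the frame of trays between -0.155 and 0.155 m and y of clip_b in the frame of trays between -0.2 and 0.2 m and z of clip_b in the frame of trays between 0.003 and 0.025 m) or (distance between card_c and clip_c above 0.105 m and x of clip_c in the frame of trays between -0.155 and 0.155 m and y of clip_c in the frame of trays between -0.2 and 0.2 m and z of clip_c in the frame of trays between 0.003 and 0.025 m))), for 0.1 s.
At the end, for the whole second after the job is handed in: Weak clip upright (within 7 degrees) and empty on the acrylic tray floor; its card in the card box, its middle between the walls and under 59 mm up; sound clips upright on the walnut tray floor with their cards in (pulled up at most 19 mm); all at rest ((((x of clip_a in the frame of deck between -0.085 and 0.085 m and y of clip_a in the frame of deck between -0.18 and 0.18 m and z of clip_a in the frame of deck between -0.004 and 0.006 m and x of card_a in the frame of card_box between -0.028 and 0.028 m and y of card_a in the frame of card_box between -0.04 and 0.04 m and z of card_a in the frame of card_box between 0 and 0.059 m and linear speed of card_a below 0.03 m/s) and (x of clip_b in the frame of trays between -0.155 and 0.155 m and y of clip_b in the frame of trays between -0.2 and 0.2 m and z of clip_b in the frame of trays between 0.003 and 0.014 m and x of card_b in the frame of clip_b between -0.03 and 0.015 m and y of card_b in the frame of clip_b between -0.02 and 0.02 m and z of card_b in the frame of clip_b between 0.045 and 0.075 m) and (x of clip_c in the frame of trays between -0.155 and 0.155 m and y of clip_c in the frame of trays between -0.2 and 0.2 m and z of clip_c in the frame of trays between 0.003 and 0.014 m and x of card_c in the frame of clip_c between -0.03 and 0.015 m and y of card_c in the frame of clip_c between -0.02 and 0.02 m and z of card_c in the frame of clip_c between 0.045 and 0.075 m)) or ((x of clip_b in the frame of deck between -0.085 and 0.085 m and y of clip_b in the frame of deck between -0.18 and 0.18 m and z of clip_b in the frame of deck between -0.004 and 0.006 m and x of card_b in the frame of card_box between -0.028 and 0.028 m and y of card_b in the frame of card_box between -0.04 and 0.04 m and z of card_b in the frame of card_box between 0 and 0.059 m and linear speed of card_b below 0.03 m/s) and (x of clip_a in the frame of trays between -0.155 and 0.155 m and y of clip_a in the frame of trays between -0.2 and 0.2 m and z of clip_a in the frame of trays between 0.003 and 0.014 m and x of card_a in the frame of clip_a between -0.03 and 0.015 m and y of card_a in the frame of clip_a between -0.02 and 0.02 m and z of card_a in the frame of clip_a between 0.045 and 0.075 m) and (x of clip_c in the frame of trays between -0.155 and 0.155 m and y of clip_c in the frame of trays between -0.2 and 0.2 m and z of clip_c in the frame of trays between 0.003 and 0.014 m and x of card_c in the frame of clip_c between -0.03 and 0.015 m and y of card_c in the frame of clip_c between -0.02 and 0.02 m and z of card_c in the frame of clip_c between 0.045 and 0.075 m)) or ((x of clip_c in the frame of deck between -0.085 and 0.085 m and y of clip_c in the frame of deck between -0.18 and 0.18 m and z of clip_c in the frame of deck between -0.004 and 0.006 m and x of card_c in the frame of card_box between -0.028 and 0.028 m and y of card_c in the frame of card_box between -0.04 and 0.04 m and z of card_c in the frame of card_box between 0 and 0.059 m and linear speed of card_c below 0.03 m/s) and (x of clip_a in the frame of trays between -0.155 and 0.155 m and y of clip_a in the frame of trays between -0.2 and 0.2 m and z of clip_a in the frame of trays between 0.003 and 0.014 m and x of card_a in the frame of clip_a between -0.03 and 0.015 m and y of card_a in the frame of clip_a between -0.02 and 0.02 m and z of card_a in the frame of clip_a between 0.045 and 0.075 m) and (x of clip_b in the frame of trays between -0.155 and 0.155 m and y of clip_b in the frame of trays between -0.2 and 0.2 m and z of clip_b in the frame of trays between 0.003 and 0.014 m and x of card_b in the frame of clip_b between -0.03 and 0.015 m and y of card_b in the frame of clip_b between -0.02 and 0.02 m and z of card_b in the frame of clip_b between 0.045 and 0.075 m))) and angle between each of clip_a, clip_b, clip_c's own z axis and vertical below 0.12 rad and linear speed of each of clip_a, clip_b, clip_c below 0.03 m/s); the robot touches nothing.
It fails at once if the cologne bottle, flacon, lamp or lint roller is shifted more than 25 mm or tipped ((distance of cologne from where it was at the start of the episode above 0.025 m or angle between cologne's own z axis and vertical above 0.3 rad) or (distance of flacon from where it was at the start of the episode above 0.025 m or angle between flacon's own z axis and vertical above 0.3 rad) or (distance of lamp from where it was at the start of the episode above 0.025 m or angle between lamp's own z axis and vertical above 0.3 rad) or (distance of lint_roller from where it was at the start of the episode above 0.025 m or angle between lint_roller's own z axis and vertical above 0.3 rad)).
It fails at once if a clip or its card is dropped or flung (faster than 0.8 m/s with no finger on either) ((linear speed of any of clip_a, card_a above 0.8 m/s and contact force between the fingers and clip_a below 0.1 N and contact force between the fingers and card_a below 0.1 N) or (linear speed of any of clip_b, card_b above 0.8 m/s and contact force between the fingers and clip_b below 0.1 N and contact force between the fingers and card_b below 0.1 N) or (linear speed of any of clip_c, card_c above 0.8 m/s and contact force between the fingers and clip_c below 0.1 N and contact force between the fingers and card_c below 0.1 N)).
It also fails if it takes over 67 s, if anything falls off the work surface, if the arm or the gripper's body presses on something with over 40 N, if the wrist force passes 120 N, or if a joint passes its speed limit or range.

## Working session

There is one attempt and no reset: what is moved stays moved. The work goes in short steps, Python scripts to look and compute and a tool call to move; the robot and the scene stay as the last step left them, time stands still between calls to the robot, and variables do not carry over. Pictures are saved under pics/ and viewed, and the job is handed in when it is done.

Besides the shell and the picture viewer there is one more tool, called after "Emit:" by a JSON object that holds its "name" and its "arguments". send_rows: Moves the arm, as the interface text tells. Its arguments: {"type":"object","properties":{"rows":{"type":"array"},"fingers":{"type":"number"}},"required":["rows"]}

```bash
mkdir -p pics; ls; cat > h.py <<'E'
import numpy as np, cv2
from scipy.spatial.transform import Rotation as R
from workcell import ctrl
def shot(name,out,crop=None,scale=1):
    d=ctrl.get_image(name); im=d['img'][...,::-1]
    np.savez('last_%s.npz'%name,**d)
    if crop: x0,y0,x1,y1=crop; im=im[y0:y1,x0:x1]
    if scale!=1: im=cv2.resize(im,None,fx=scale,fy=scale,interpolation=cv2.INTER_CUBIC)
    cv2.imwrite('pics/'+out,im); return d
def crop(name,out,c,scale):
    d=np.load('last_%s.npz'%name); im=d['img'][...,::-1]; x0,y0,x1,y1=c
    cv2.imwrite('pics/'+out,cv2.resize(im[y0:y1,x0:x1],None,fx=scale,fy=scale,interpolation=cv2.INTER_CUBIC))
def pt(name,u,v,z=None):
    d=np.load('last_%s.npz'%name) if isinstance(name,str) else name
    K=d['mtx'];T=d['world_from_camera']
    ray=np.linalg.inv(K)@np.array([u,v,1.])
    if z is None:
        p=ray*d['depth'][int(round(v)),int(round(u))]
        return T[:3,:3]@p+T[:3,3]
    r=T[:3,:3]@ray; return T[:3,3]+r*(z-T[2,3])/r[2]
def proj(name,P):
    d=np.load('last_%s.npz'%name);K=d['mtx'];T=d['world_from_camera']
    c=T[:3,:3].T@(np.asarray(P,float)-T[:3,3]); q=K@c; return q[:2]/q[2]
E
python3 - <<'E'
from h import *
np.set_printoptions(precision=3,suppress=True)
for n in('side','top','wrist'):
    d=shot(n,n+'0.png'); print(n,d['mtx'].tolist(),d['world_from_camera'])
print(ctrl.get_obs(),ctrl.grip_depth)
E
```

```text
pics
side [[472.9021015526924, 0.0, 285.1382965126832], [0.0, 472.9021015526924, 201.8197446473615], [0.0, 0.0, 1.0]] [[  -0.77    -0.319    0.552 -168.384]
 [  -0.637    0.388   -0.665  825.127]
 [  -0.002   -0.864   -0.503  753.489]
 [   0.       0.       0.       1.   ]]
top [[456.5658095398319, 0.0, 286.0382771281005], [0.0, 456.5658095398319, 216.4369237444194], [0.0, 0.0, 1.0]] [[  -0.022   -0.985    0.17   358.179]
 [  -1.       0.021   -0.007   -8.499]
 [   0.004   -0.17    -0.985 1287.655]
 [   0.       0.       0.       1.   ]]
wrist [[298.0664966290099, 0.0, 282.46739102868696], [0.0, 298.0664966290099, 210.1463954954607], [0.0, 0.0, 1.0]] [[   0.325   -0.908   -0.264  274.872]
 [  -0.946   -0.313   -0.089 -565.595]
 [  -0.002    0.279   -0.96   384.204]
 [   0.       0.       0.       1.   ]]
{'t': 0.15, 'qpos': array([-1.258,  0.424,  1.63 ,  0.   ,  1.089, -0.019]), 'qvel': array([-0.002, -0.001, -0.004, -0.   ,  0.001, -0.001]), 'joint_torque': array([ -0.001, -54.498, -27.392,   0.064,   0.02 ,  -0.   ]), 'ee_pos': array([ 203.487, -590.512,  222.103]), 'orientation': array([ 0.962,  1.349, -0.961]), 'ft_force': array([0.051, 0.397, 0.5  ]), 'moment': array([-0.004,  0.037,  0.062]), 'width': 87.7470626051252} 18.700000000000003
```

View pics/top0.png

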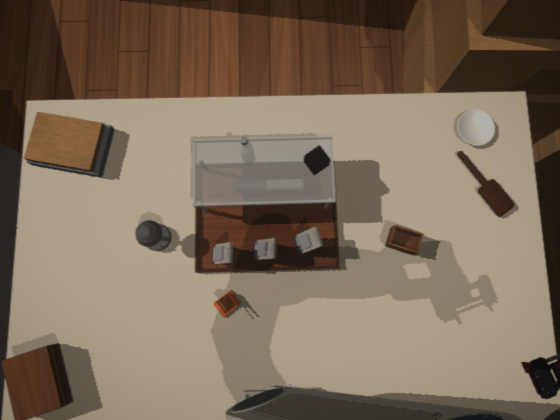

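View pics/side0.png

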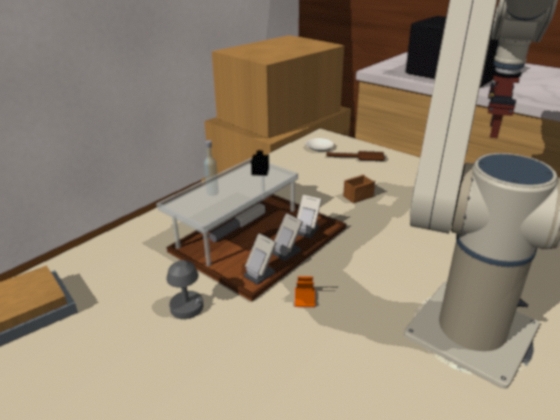

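```bash
python3 - <<'E'
from h import *
crop('top','top1.png',(170,90,400,270),3.4)
crop('side','side1.png',(150,120,420,320),2.9)
E
```

```text
(no output)
```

View pics/top1.png

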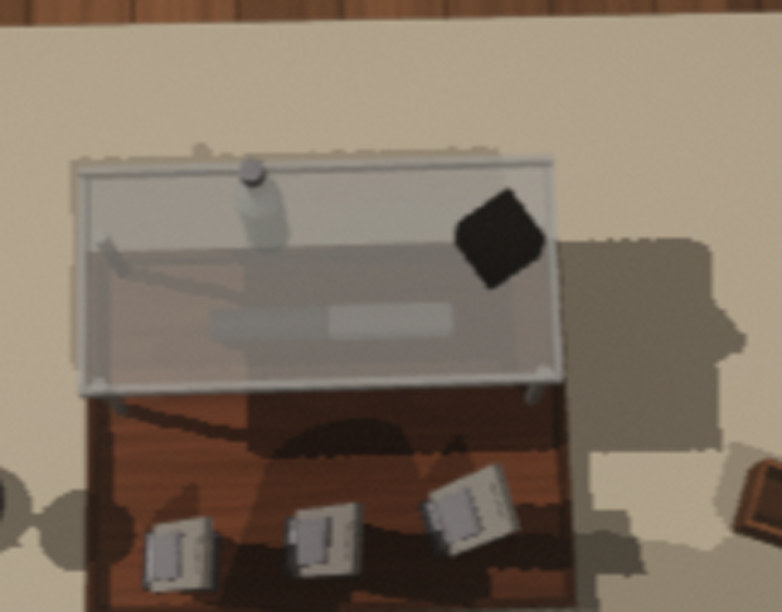

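View pics/side1.png

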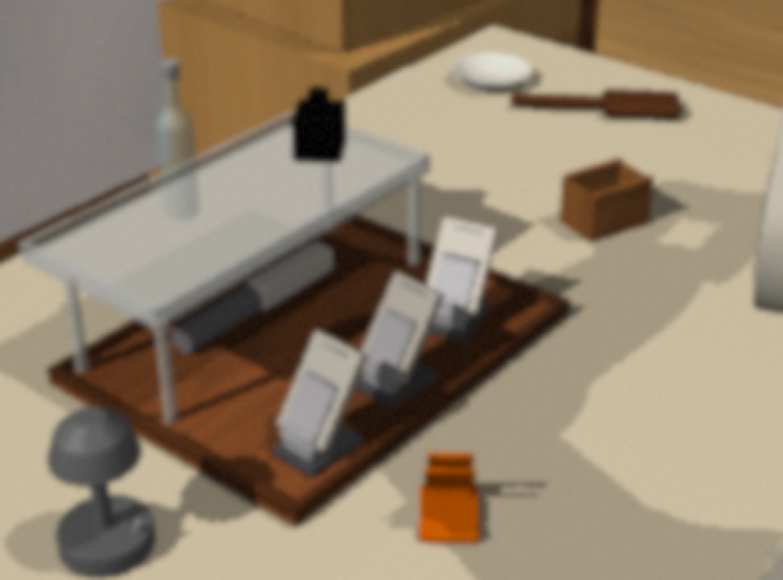

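```bash
python3 - <<'E'
from h import *
np.set_printoptions(precision=1,suppress=True)
o=ctrl.get_obs(); print(R.from_rotvec(o['orientation']).as_matrix())
s=3.4
def q(u,v,z=None): return pt('top',170+u/s,90+v/s,z)
for n,u,v,z in [('tray acr TL',82,168,132),('TR',551,160,132),('BR',560,382,132),('BL',80,394,132),('walnut left low',92,600,18),('right low',576,600,18),('walnutR up',566,385,18),
  ('flacon',508,190,138+30),('bottle top',252,172,273)]:
    print(n,q(u,v,z))
for n,u,v in [('c1 top',165,555),('c1 mid',195,550),('c2',315,540),('c2 right',345,540),('c3',455,510),('c3 r',490,510)]:
    print(n,q(u,v),pt('top',170+u/s,90+v/s))
E
python3 - <<'E'
from h import *
crop('top','top2.png',(205,220,335,275),6)
crop('top','top3.png',(375,215,435,265),10)
crop('top','top4.png',(185,130,345,210),5)
E
```

```text
[[-0.   0.9  0.3]
 [ 0.   0.3 -0.9]
 [-1.   0.  -0. ]]
tray acr TL [768.7 221.3 132. ]
TR [ 767.8 -143.7  132. ]
BR [ 591.3 -143.7  132. ]
BL [589.7 220.5 132. ]
walnut left low [441.4 231.2  18. ]
right low [ 432.9 -162.9   18. ]
walnutR up [ 611.7 -161.9   18. ]
flacon [ 732.1 -106.2  168. ]
bottle top [713.4  77.3 273. ]
c1 top [473.  166.2  58.6] [473.  166.2  58.6]
c1 mid [472.9 138.   95.1] [472.9 138.   95.1]
c2 [482.   47.1  62. ] [482.   47.1  62. ]
c2 right [478.3  22.6  94. ] [478.3  22.6  94. ]
c3 [503.3 -64.2  64.2] [503.3 -64.2  64.2]
c3 r [499.7 -90.2  89.8] [499.7 -90.2  89.8]
```

View pics/top2.png

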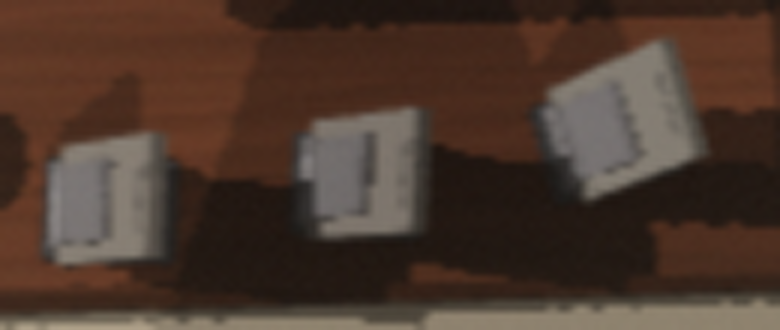

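View pics/top3.png

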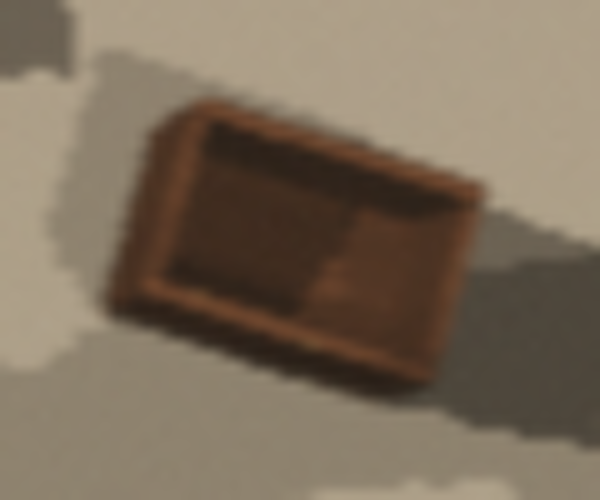

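```bash
python3 - <<'E'
from h import *
np.set_printoptions(precision=1,suppress=True)
for u,v in [(205,100),(485,190),(430,380),(115,305)]: print(pt('top',375+u/10,215+v/10,60))
d=np.load('last_top.npz')
for v in (232,236,240,244,248): print([round(pt('top',u,v)[2]) for u in range(386,424,3)])
o=ctrl.get_obs(); M=R.from_rotvec(o['orientation']).as_matrix(); print(M, M.T@(np.array([440,-150,300])-o['ee_pos']))
E
```

```text
[ 539.6 -315.1   60. ]
[ 513.3 -389.6   60. ]
[ 462.1 -371.    60. ]
[ 484.1 -287.3   60. ]
[-1, 3, 48, 6, 2, 3, 14, 28, 43, 51, 59, 64, 3]
[1, 17, 52, 6, 8, 5, 3, 3, 1, 5, 10, 29, 53]
[-1, 37, 13, 13, 8, 11, 2, 7, 7, 4, 4, 39, 3]
[8, 52, 61, 58, 12, 19, 14, 13, 12, 13, 13, 50, -2]
[3, 2, 1, 20, 34, 49, 60, 59, 13, 15, 29, 55, 2]
[[-0.   0.9  0.3]
 [ 0.   0.3 -0.9]
 [-1.   0.  -0. ]] [ -77.5  367.1 -339.5]
```

Emit:
{"name": "send_rows", "arguments": {"rows": [[-8, 37, -14, 0], [-8, 37, -14, 0], [-8, 37, -14, 0], [-8, 37, -14, 0], [-8, 37, -14, 0], [-8, 37, -14, 0], [-8, 37, -14, 0], [-8, 37, -14, 0], [-8, 37, -14, 0], [0, 37, -14, 0]], "fingers": 1}}

```text
t: 0.98
ee_pos: [512.7, -332.8, 293.6]
orientation: [0.974, 1.349, -0.971]
ft_force: [1.0, -0.9, -0.2]
width: 87.7
```

```bash
python3 - <<'E'
from h import *
print(shot('wrist','wbox.png',None,1.4)['world_from_camera'])
E
```

```text
[[ 3.12448374e-01 -9.11150554e-01 -2.68664627e-01  5.84938776e+02]
 [-9.49916735e-01 -3.01427388e-01 -8.24604559e-02 -3.09508651e+02]
 [-5.84898659e-03  2.80973660e-01 -9.59697656e-01  4.55651121e+02]
 [ 0.00000000e+00  0.00000000e+00  0.00000000e+00  1.00000000e+00]]
```

View pics/wbox.png

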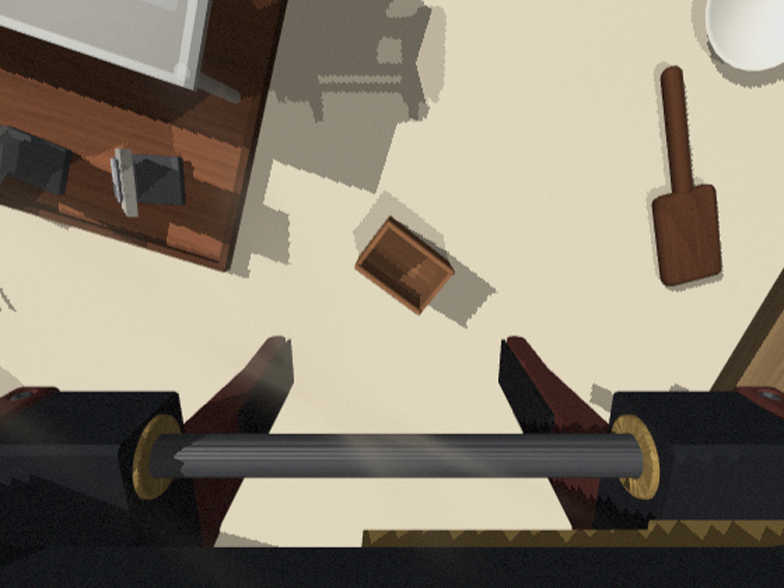

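```bash
python3 - <<'E'
from h import *
crop('wrist','wbox2.png',(240,145,335,235),8)
E
```

```text
(no output)
```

View pics/wbox2.png

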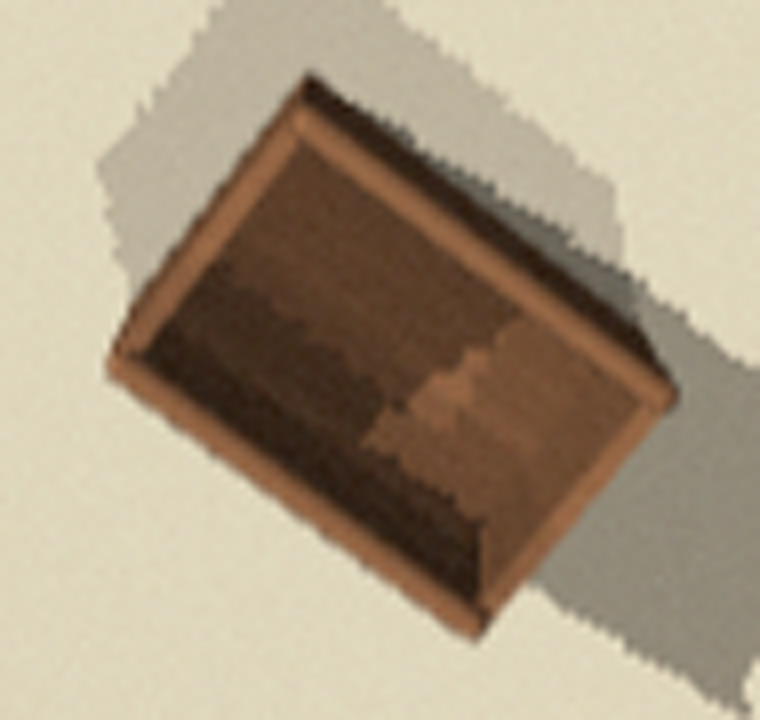

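```bash
python3 - <<'E'
from h import *
np.set_printoptions(precision=1,suppress=True)
P=np.array([pt('wrist',240+u/8,145+v/8,60) for u,v in [(298,100),(675,398),(480,632),(112,362)]]); print(P,P.mean(0))
ly=(P[0]-P[1]+P[3]-P[2])/2; lx=(P[0]-P[3]+P[1]-P[2])/2
print(np.linalg.norm(lx),np.linalg.norm(ly),np.degrees(np.arctan2(-ly[0],ly[1])),np.degrees(np.arctan2(lx[1],lx[0])))
# depth of floor along lx
c=P.mean(0)
for t in (-.35,-.2,0,.2,.35):
    w=c+t*lx; w[2]=15; u,v=proj('wrist',w); print(t,pt('wrist',u,v))
o=ctrl.get_obs(); M=R.from_rotvec(o['orientation']).as_matrix(); print(o['ee_pos'],M); print(M.T@(np.array([430,0,300])-o['ee_pos']))
E
```

```text
[[ 540.6 -314.4   60. ]
 [ 512.8 -390.8   60. ]
 [ 462.7 -373.2   60. ]
 [ 488.8 -298.    60. ]] [ 501.2 -344.1   60. ]
53.75475746191597 80.40340193755938 -19.551250364838246 -18.49728847213458
-0.35 [ 483.6 -338.1   16.1]
-0.2 [ 490.6 -340.8   13.1]
0 [ 500.3 -344.5   10.1]
0.2 [ 510.2 -348.1    8. ]
0.35 [ 525.6 -346.    59. ]
[ 517.5 -328.3  292.9] [[-0.   0.9  0.3]
 [ 0.   0.3 -0.9]
 [-1.   0.  -0. ]]
[  -4.6   20.8 -339.2]
```

Emit:
{"name": "send_rows", "arguments": {"rows": [[0, 0, 0, -0.125], [0, 0, 0, -0.125], [0, 0, 0, -0.125], [0, 0, 0, -0.125], [0, 0, 0, -0.125], [0, 0, 0, -0.125], [0, 0, 0, -0.125], [0, 0, 0, -0.125], [0, 0, 0, -0.125], [0, 0, 0, -0.125]]}}

```text
t: 1.87
ee_pos: [519.0, -322.7, 288.6]
orientation: [0.006, 1.578, 0.012]
ft_force: [-0.0, -0.4, -0.6]
width: 87.9
```

Emit:
{"name": "send_rows", "arguments": {"rows": [[0, 38, -5, 0], [0, 38, -5, 0], [0, 38, -5, 0], [0, 38, -5, 0], [0, 38, -5, 0], [0, 38, -5, 0], [0, 38, -5, 0], [0, 38, -5, 0], [0, 38, -5, 0]]}}

```text
t: 2.62
ee_pos: [465.8, 23.7, 288.8]
orientation: [0.008, 1.581, 0.01]
ft_force: [1.5, 0.7, -0.2]
width: 88.1
```

```bash
python3 - <<'E'
from h import *
print(shot('wrist','wclip.png',None,1.4)['world_from_camera'])
print(R.from_rotvec(ctrl.get_obs()['orientation']).as_matrix())
E
```

```text
[[ 9.99923852e-01  4.02603725e-03 -1.16654023e-02  4.66907444e+02]
 [ 7.63914033e-04 -9.63666769e-01 -2.67106299e-01  9.81695838e+01]
 [-1.23169405e-02  2.67077048e-01 -9.63596463e-01  4.51871442e+02]
 [ 0.00000000e+00  0.00000000e+00  0.00000000e+00  1.00000000e+00]]
[[-0.01166919 -0.00388827  0.99992435]
 [ 0.01415596  0.99989158  0.00405334]
 [-0.99983171  0.01420219 -0.01161288]]
```

View pics/wclip.png

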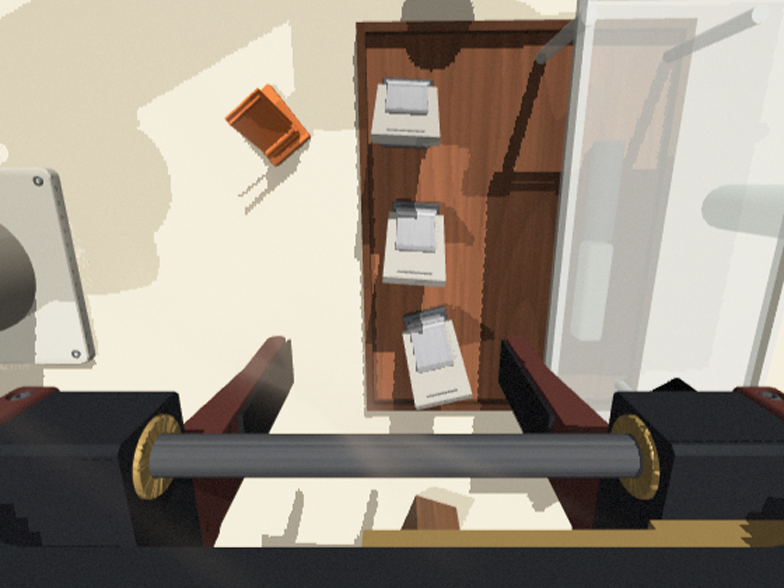

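```bash
python3 - <<'E'
from h import *
crop('wrist','wa.png',(255,45,345,295),2.4)
crop('wrist','w1.png',(255,45,325,110),10)
crop('wrist','w2.png',(260,135,330,210),9)
crop('wrist','w3.png',(275,210,345,295),8)
E
```

```text
(no output)
```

View pics/w1.png

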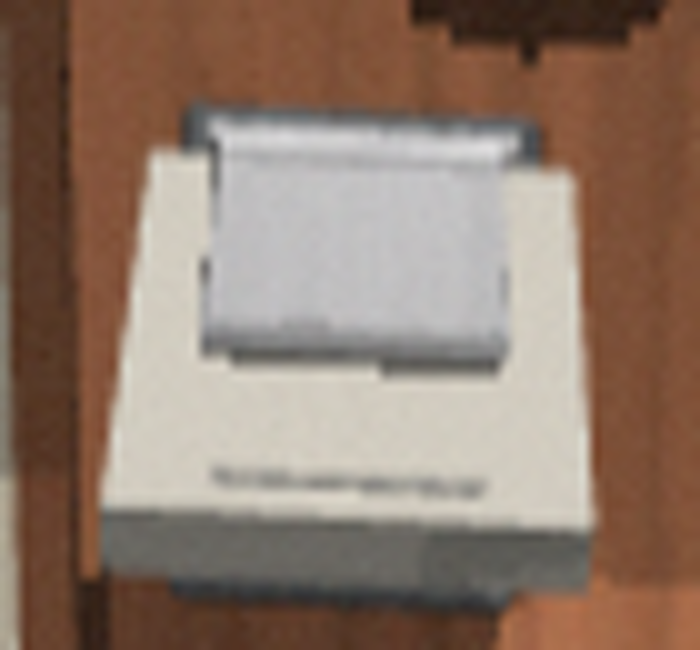

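View pics/w2.png

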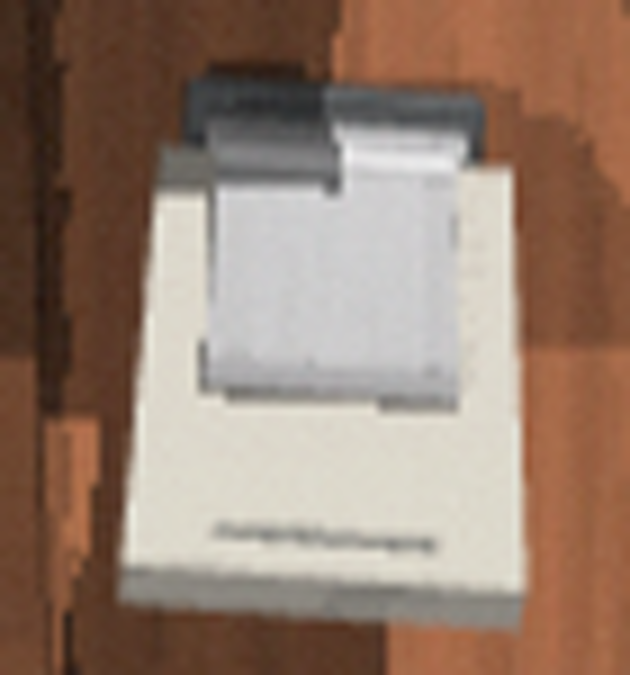

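View pics/w3.png

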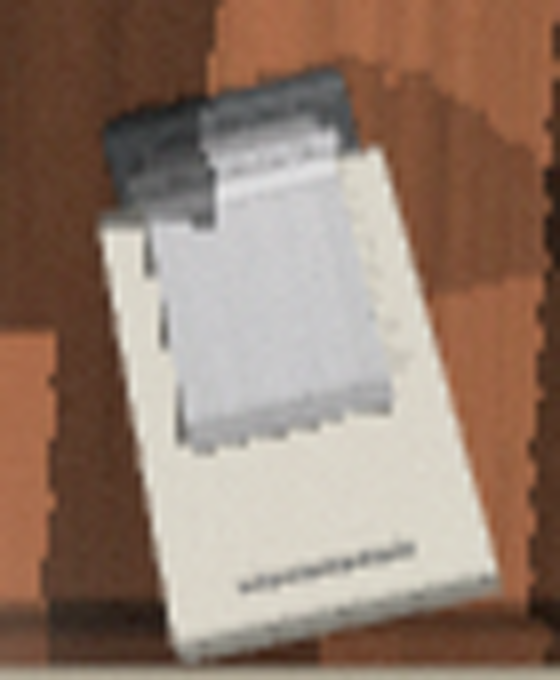

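```bash
cat > fit.py <<'E'
from h import *
from scipy.optimize import least_squares
d_=np.array([-.5736,0,.8192]);n_=np.array([.8192,0,.5736]);s_=np.array([18,0,24.])
def pts():
    return np.array([s_+4*n_+[0,27,0],s_+4*n_-[0,27,0],s_+4*n_+86*d_+[0,27,0],s_+4*n_+86*d_-[0,27,0]])
def fit(name,uv,z0,x0,P=None):
    P=pts() if P is None else P
    def f(p):
        W=R.from_euler('z',p[2]).apply(P)+[p[0],p[1],z0]
        return (np.array([proj(name,w) for w in W])-uv).ravel()
    r=least_squares(f,x0); return r.x,r.fun
E
python3 - <<'E'
from fit import *
np.set_printoptions(precision=2,suppress=True)
C=[((255,45),10,[(152,148),(572,172),(102,508),(592,525)],(470,150)),
((260,135),9,[(162,148),(512,168),(120,565),(524,592)],(480,40)),
((275,210),8,[(100,228),(378,150),(175,642),(498,582)],(500,-80))]
for off,s,uv,x0 in C:
    p,r=fit('wrist',np.array(off)+np.array(uv)/s,8,[*x0,1.57])
    print(p,np.degrees(p[2])-90,'res',r)
    g=R.from_euler('z',p[2]).apply(s_+68*d_)+[p[0],p[1],8]; print(' grasp pt',g,'d',R.from_euler('z',p[2]).apply(d_))
for u,v in [(358,22),(368,410),(577,5),(545,410)]:pass
o=ctrl.get_obs();print(o['ee_pos'])
for n,u,v,z in [('walnut nl',357,22,18),('walnut nr',366,409,18)]: print(n,pt('wrist',u/1.4,v/1.4,z))
for n,u,v in [('acr1',577,100),('acr2',560,240),('acr3',547,385)]: print(n,pt('wrist',u/1.4,v/1.4,132))
E
```

```text
[471.82 158.73   1.53] -2.5340970722328393 res [-0.2   0.23  0.06 -0.19 -0.12 -0.31  0.24  0.29]
 grasp pt [470.89 137.75  87.71] d [-0.03 -0.57  0.82]
[480.74  43.58   1.5 ] -3.900244466631335 res [-0.28 -0.19 -0.12  0.36  0.1  -0.15  0.25  0.  ]
 grasp pt [479.31  22.62  87.71] d [-0.04 -0.57  0.82]
[500.45 -73.94   1.83] 14.658970723250079 res [-0.3  -0.81  0.36  0.44 -0.14  1.    0.08 -0.63]
 grasp pt [505.77 -94.26  87.71] d [ 0.15 -0.55  0.82]
[464.63  29.1  288.81]
walnut nl [426.28 236.13  18.  ]
walnut nr [ 427.32 -161.52   18.  ]
acr1 [590.23 151.34 132.  ]
acr2 [588.75  53.01 132.  ]
acr3 [590.77 -69.33 132.  ]
```

Emit:
{"name": "send_rows", "arguments": {"rows": [[30, -4, 8, 0.07], [30, -4, 8, 0], [30, 0, 0, 0], [30, 0, 0, 0], [30, 0, 0, 0], [0, 0, 0, 0]]}}

```text
t: 3.17
ee_pos: [480.8, 27.7, 136.1]
orientation: [0.057, 1.573, -0.034]
ft_force: [-1.7, 0.7, -0.5]
width: 87.9
```

```bash
cat > rel.py <<'E'
import sys
from h import *
np.set_printoptions(precision=2,suppress=True)
t=np.array([float(a) for a in sys.argv[1:4]])
o=ctrl.get_obs();M=R.from_rotvec(o['orientation']).as_matrix()
print('t',o['t'],'pos',o['ee_pos'],'yaw y',np.degrees(np.arctan2(M[1,1],M[0,1])),'f',o['ft_force'],'m',o['moment'],'w',o['width'])
print('x axis',M[:,0]);
g=M[:,0]*-18.7+o['ee_pos'];print('tool delta to target TCP',M.T@(t-o['ee_pos']),'grasp',g,'delta for grasp', M.T@(t-g))
E
python3 rel.py 479.3 22.6 87.7
```

```text
t 3.1667 pos [480.8   27.75 136.08] yaw y 86.6882169094684 f [-1.66  0.66 -0.51] m [-0.02  0.03  0.01] w 87.93402229022155
x axis [-0.    0.01 -1.  ]
tool delta to target TCP [48.3  -5.93 -1.03] grasp [480.85  27.47 154.78] delta for grasp [67.   -5.93 -1.03]
```

Emit:
{"name": "send_rows", "arguments": {"rows": [[24, -3, -1, 0], [24, -3, 0, 0], [17, 0, 0, 0], [0, 0, 0, 0]]}}

```text
t: 3.5
ee_pos: [480.7, 21.9, 71.5]
orientation: [0.057, 1.573, -0.034]
ft_force: [-0.9, -0.5, 0.5]
width: 87.5
```

```bash
python3 rel.py 479.3 22.6 87.7; python3 - <<'E'
from h import *
shot('wrist','wg1.png',None,1.4)
E
```

```text
t 3.5 pos [480.75  21.89  71.5 ] yaw y 86.70036692642057 f [-0.92 -0.55  0.51] m [-0.05 -0.07 -0.02] w 87.5430399343751
x axis [-0.    0.01 -1.  ]
tool delta to target TCP [-16.19   0.86  -1.53] grasp [480.78  21.62  90.2 ] delta for grasp [ 2.51  0.86 -1.53]
```

View pics/wg1.png

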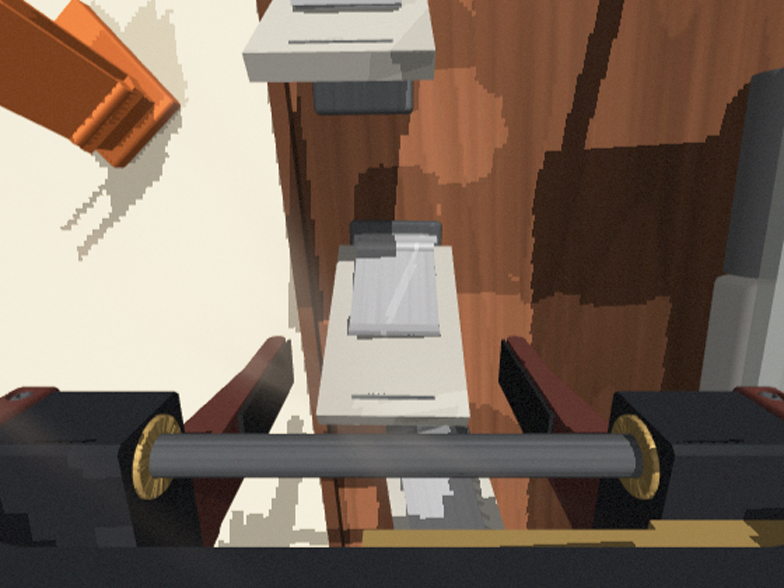

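Emit:
{"name": "send_rows", "arguments": {"rows": [[2, 1, -1, 0.01], [0, 0, 0, 0], [0, 0, 0, 0], [0, 0, 0, 0], [0, 0, 0, 0], [0, 0, 0, 0], [0, 0, 0, 0], [0, 0, 0, 0]], "fingers": 0}}

```text
t: 4.22
ee_pos: [484.2, 23.1, 77.8]
orientation: [0.065, 1.562, -0.042]
ft_force: [0.2, -0.4, -3.1]
width: 54.1
```

```bash
python3 rel.py 479.3 22.6 87.7
```

```text
t 4.2167 pos [484.19  23.07  77.77] yaw y 86.08881953179312 f [ 0.16 -0.36 -3.12] m [-0.08 -0.09  0.03] w 54.08336250765648
x axis [ 0.01  0.01 -1.  ]
tool delta to target TCP [-9.97 -0.65 -4.78] grasp [484.04  22.79  96.47] delta for grasp [ 8.73 -0.65 -4.78]
```

```bash
python3 - <<'E'
from h import *
shot('wrist','wg2.png',None,1.4)
shot('side','sg2.png',(200,150,360,310),4)
E
python3 rel.py 479.3 22.6 87.7
```

```text
t 4.3167 pos [484.19  23.02  77.66] yaw y 86.08915548343394 f [ 0.69 -0.4  -2.73] m [-0.16 -0.07  0.  ] w 54.096983575730604
x axis [ 0.01  0.01 -1.  ]
tool delta to target TCP [-10.08  -0.6   -4.78] grasp [484.04  22.75  96.36] delta for grasp [ 8.62 -0.6  -4.78]
```

View pics/wg2.png

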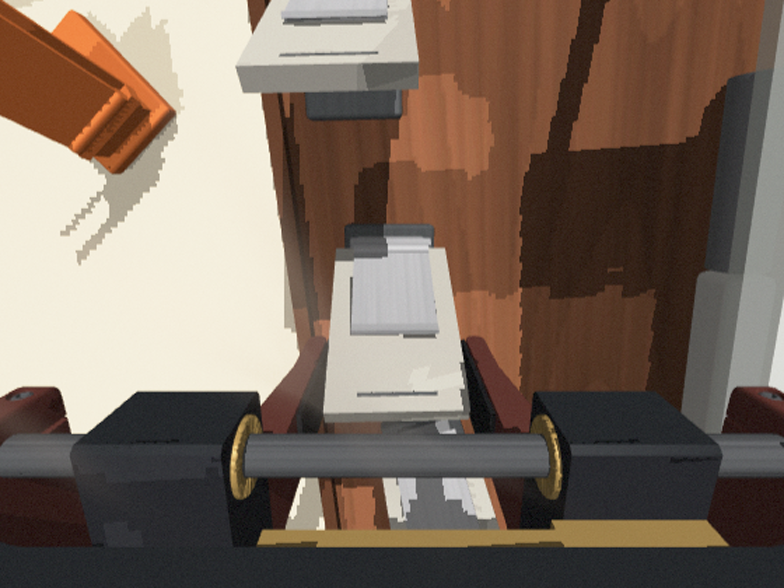

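View pics/sg2.png

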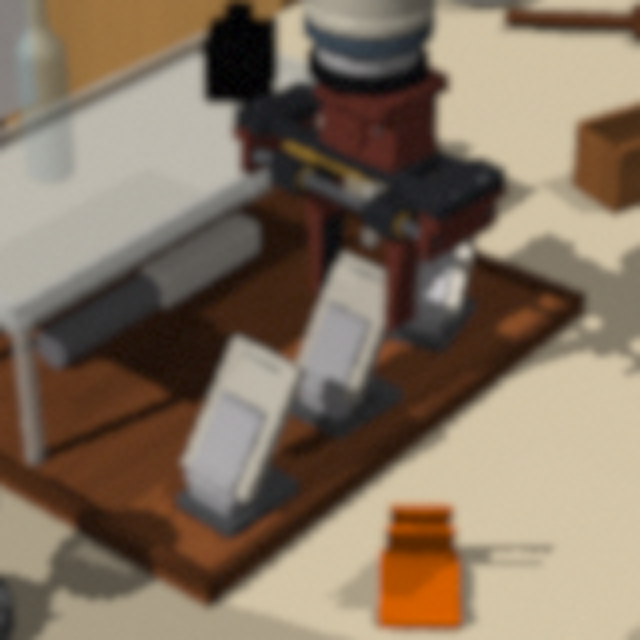

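Emit:
{"name": "send_rows", "arguments": {"rows": [[-5, -3.5, 0, 0], [-5, -3.5, 0, 0], [0, 0, 0, 0]]}}

```text
t: 4.57
ee_pos: [483.0, 15.3, 87.7]
orientation: [0.065, 1.564, -0.041]
ft_force: [1.2, 0.4, -3.2]
width: 54.3
```

```bash
python3 - <<'E'
from h import *
shot('wrist','wg3.png',None,1.4)
shot('side','sg3.png',(200,150,360,310),4)
E
python3 rel.py 479.3 22.6 87.7
```

```text
t 4.6667 pos [482.86  15.63  87.23] yaw y 86.11220151840665 f [ 0.01 -0.71 -3.53] m [-0.14 -0.05 -0.03] w 54.39191401063594
x axis [ 0.01  0.01 -1.  ]
tool delta to target TCP [-0.39  6.72 -4.02] grasp [482.75  15.36 105.92] delta for grasp [18.31  6.72 -4.02]
```

View pics/wg3.png

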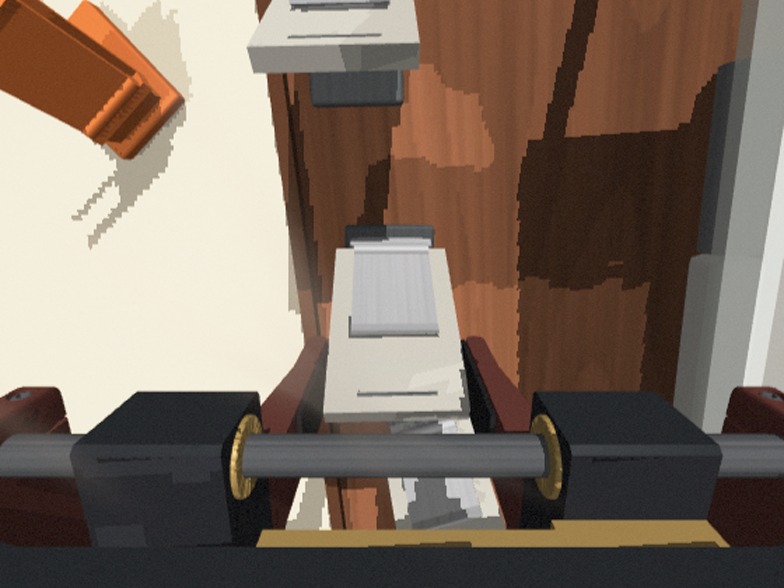

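View pics/sg3.png

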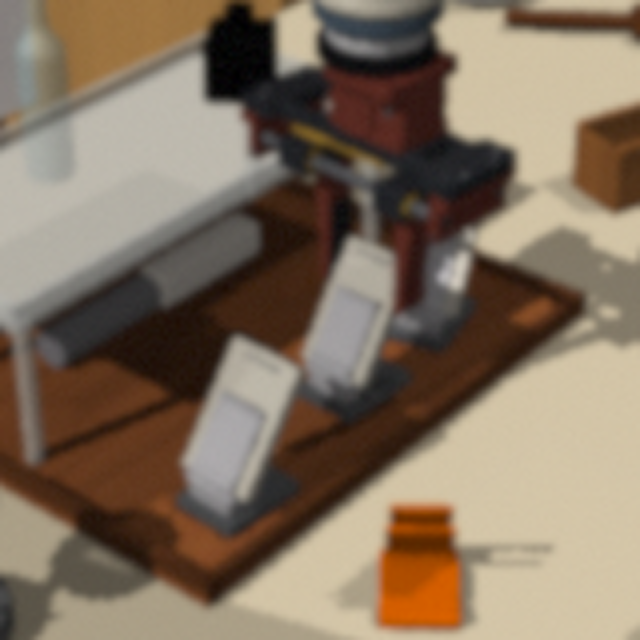

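Emit:
{"name": "send_rows", "arguments": {"rows": [[5, 3.5, 0, 0], [5, 3.5, 0, 0], [0, 0, 0, 0]]}}

```text
t: 4.92
ee_pos: [483.5, 22.8, 77.0]
orientation: [0.065, 1.564, -0.042]
ft_force: [-1.7, -2.5, 1.0]
width: 53.6
```

```bash
python3 rel.py 479.3 22.6 87.7
```

```text
t 4.9167 pos [483.51  22.76  76.95] yaw y 86.07701740191739 f [-1.66 -2.53  1.01] m [-0.39  0.27  0.05] w 53.63515745487181
x axis [ 0.01  0.01 -1.  ]
tool delta to target TCP [-10.78  -0.28  -4.13] grasp [483.39  22.49  95.65] delta for grasp [ 7.92 -0.28 -4.13]
```

Emit:
{"name": "send_rows", "arguments": {"rows": [[1, 0, 0, 0], [0, 0, 0, 0]]}}

```text
t: 5.08
ee_pos: [482.7, 22.5, 76.2]
orientation: [0.063, 1.566, -0.042]
ft_force: [-1.5, -0.6, 0.1]
width: 53.7
```

```bash
python3 rel.py 479.3 22.6 87.7;  python3 - <<'E'
from h import *
shot('side','sg4.png',(230,180,330,280),6)
E
```

```text
t 5.0833 pos [482.71  22.5   76.19] yaw y 86.18361060425215 f [-1.51 -0.58  0.14] m [-0.1   0.15  0.05] w 53.73375883209222
x axis [ 0.    0.01 -1.  ]
tool delta to target TCP [-11.52   0.03  -3.36] grasp [482.62  22.25  94.89] delta for grasp [ 7.18  0.03 -3.36]
```

View pics/sg4.png

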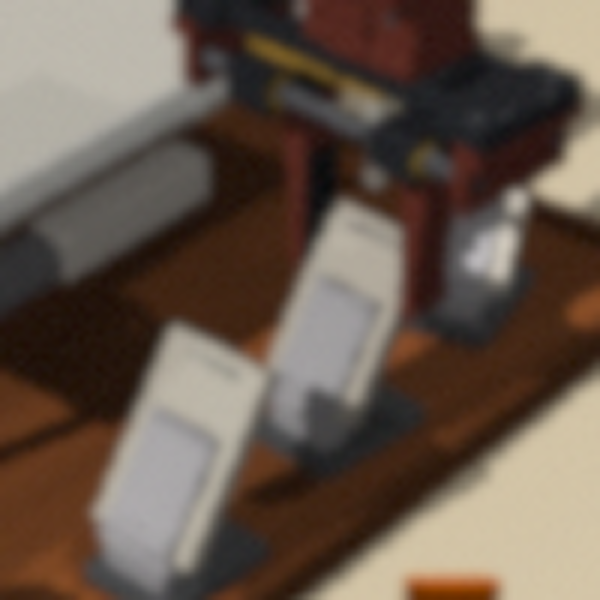

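Emit:
{"name": "send_rows", "arguments": {"rows": [[2, 0, 0, 0], [0, 0, 0, 0]]}}

```text
t: 5.3
ee_pos: [481.1, 22.6, 75.2]
orientation: [0.062, 1.57, -0.042]
ft_force: [0.4, 0.3, -2.5]
width: 53.9
```

```bash
python3 rel.py 479.3 22.6 87.7
```

```text
t 5.3 pos [481.15  22.6   75.19] yaw y 86.2213626798364 f [ 0.41  0.31 -2.51] m [-0.05 -0.2  -0.07] w 53.892600300252894
x axis [ 0.    0.01 -1.  ]
tool delta to target TCP [-12.51   0.04  -1.84] grasp [481.13  22.36  93.89] delta for grasp [ 6.19  0.04 -1.84]
```

Emit:
{"name": "send_rows", "arguments": {"rows": [[3, 0, 0, 0], [2, 0, 0, 0], [0, 0, 0, 0]]}}

```text
t: 5.55
ee_pos: [481.3, 22.5, 74.1]
orientation: [0.061, 1.569, -0.042]
ft_force: [0.6, -0.3, -3.1]
width: 53.8
```

```bash
python3 rel.py 479.3 22.6 87.7
```

```text
t 5.55 pos [481.32  22.47  74.11] yaw y 86.25524264343153 f [ 0.58 -0.25 -3.11] m [-0.11 -0.11  0.04] w 53.78096909456538
x axis [ 0.    0.01 -1.  ]
tool delta to target TCP [-13.59   0.17  -2.02] grasp [481.3   22.23  92.81] delta for grasp [ 5.11  0.17 -2.02]
```

Emit:
{"name": "send_rows", "arguments": {"rows": [[4, 0, 0, 0], [4, 0, 0, 0]]}}

```text
t: 5.72
ee_pos: [481.8, 22.2, 69.7]
orientation: [0.06, 1.568, -0.041]
ft_force: [-14.3, -5.8, 43.6]
width: 53.8
```

```bash
python3 rel.py 479.3 22.6 87.7
```

```text
t 5.7167 pos [481.82  22.16  69.72] yaw y 86.30328277799843 f [-14.29  -5.77  43.56] m [-0.68  2.3   0.04] w 53.77428592122456
x axis [ 0.    0.01 -1.  ]
tool delta to target TCP [-17.97   0.49  -2.52] grasp [481.78  21.94  88.42] delta for grasp [ 0.73  0.49 -2.52]
```

Emit:
{"name": "send_rows", "arguments": {"rows": [[-1, 0, 0, 0]]}}

```text
t: 5.8
ee_pos: [481.9, 22.2, 71.1]
orientation: [0.06, 1.568, -0.041]
ft_force: [-1.2, -0.0, -3.3]
width: 53.9
```

```bash
python3 rel.py 479.3 22.6 87.7
```

```text
t 5.8 pos [481.93  22.19  71.09] yaw y 86.30050369410743 f [-1.16 -0.03 -3.28] m [-0.19 -0.05 -0.02] w 53.89210427057705
x axis [ 0.    0.01 -1.  ]
tool delta to target TCP [-16.61   0.43  -2.62] grasp [481.88  21.98  89.79] delta for grasp [ 2.09  0.43 -2.62]
```

Emit:
{"name": "send_rows", "arguments": {"rows": [[1.2, 0, 0, 0]]}}

```text
t: 5.88
ee_pos: [482.6, 22.3, 70.2]
orientation: [0.06, 1.566, -0.041]
ft_force: [1.2, -0.7, -3.1]
width: 53.9
```

Emit:
{"name": "send_rows", "arguments": {"rows": [[0, 0, 0, 0], [0, 0, 0, 0], [0, 0, 0, 0], [0, 0, 0, 0]], "fingers": 1}}

```text
t: 6.22
ee_pos: [483.3, 23.0, 68.7]
orientation: [0.061, 1.566, -0.041]
ft_force: [-0.7, -0.6, 0.3]
width: 76.9
```

```bash
python3 rel.py 479.3 22.6 87.7;  python3 - <<'E'
from h import *
shot('side','sg5.png',(230,180,330,280),6)
shot('wrist','wg5.png',None,1.4)
E
```

```text
t 6.2167 pos [483.26  23.01  68.75] yaw y 86.29581059035034 f [-0.66 -0.57  0.26] m [-0.05 -0.1   0.01] w 76.88117355392629
x axis [ 0.    0.01 -1.  ]
tool delta to target TCP [-18.98  -0.43  -3.85] grasp [483.17  22.78  87.44] delta for grasp [-0.28 -0.43 -3.85]
```

View pics/sg5.png

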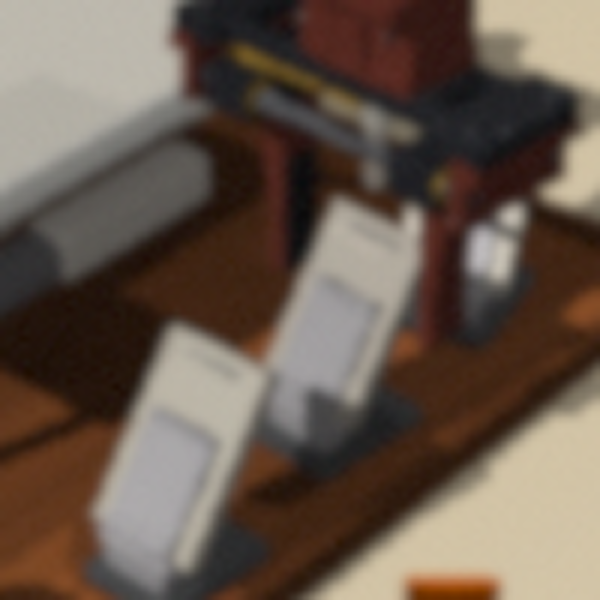

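View pics/wg5.png

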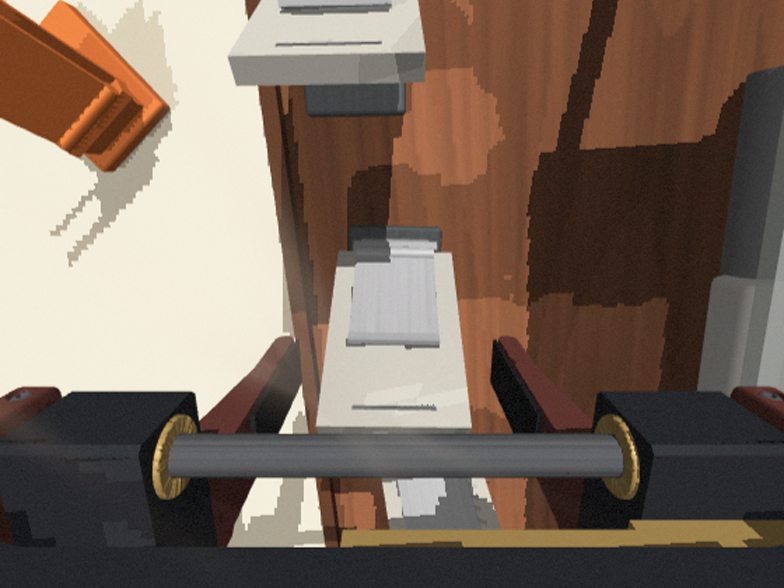

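Emit:
{"name": "send_rows", "arguments": {"rows": [[-30, 0, 0, 0], [-30, 0, 0, 0], [0, 38, -5, -0.02], [0, 38, -5, 0], [0, 38, -5, 0], [0, 0, 0, 0]], "fingers": 1}}

```text
t: 6.82
ee_pos: [475.1, 139.0, 132.5]
orientation: [0.052, 1.566, -0.03]
ft_force: [0.9, 0.4, 0.4]
width: 87.7
```

```bash
python3 rel.py 470.9 137.75 87.7
```

```text
t 6.8167 pos [475.1  139.02 132.45] yaw y 87.00579136298606 f [0.95 0.41 0.39] m [-0.03 -0.05  0.02] w 87.67066953112622
x axis [ 0.01  0.01 -1.  ]
tool delta to target TCP [44.71 -2.14 -4.32] grasp [475.01 138.75 151.15] delta for grasp [63.41 -2.14 -4.32]
```

Emit:
{"name": "send_rows", "arguments": {"rows": [[25, -2, -3, 0], [25, 0, 0, 0], [11, 0, 0, 0], [0, 0, 0, 0]]}}

```text
t: 7.15
ee_pos: [474.1, 141.5, 71.2]
orientation: [0.048, 1.56, -0.023]
ft_force: [-0.1, -0.1, 0.4]
width: 87.9
```

Emit:
{"name": "send_rows", "arguments": {"rows": [[0, 0, 0, 0], [0, 0, 0, 0], [0, 0, 0, 0], [0, 0, 0, 0], [0, 0, 0, 0], [0, 0, 0, 0]], "fingers": 0}}

```text
t: 7.65
ee_pos: [474.6, 140.5, 73.2]
orientation: [0.049, 1.559, -0.024]
ft_force: [-0.1, -0.3, -3.9]
width: 53.8
```

```bash
python3 rel.py 470.9 137.75 87.7;  python3 - <<'E'
from h import *
shot('side','sg6.png',(200,150,360,310),4)
shot('wrist','wg6.png',None,1.4)
E
```

```text
t 7.65 pos [474.61 140.48  73.23] yaw y 87.3405211959662 f [-0.12 -0.26 -3.88] m [-0.07 -0.03 -0.01] w 53.774853275607825
x axis [ 0.01  0.02 -1.  ]
tool delta to target TCP [-14.55  -2.66  -3.42] grasp [474.39 140.18  91.93] delta for grasp [ 4.15 -2.66 -3.42]
```

View pics/wg6.png

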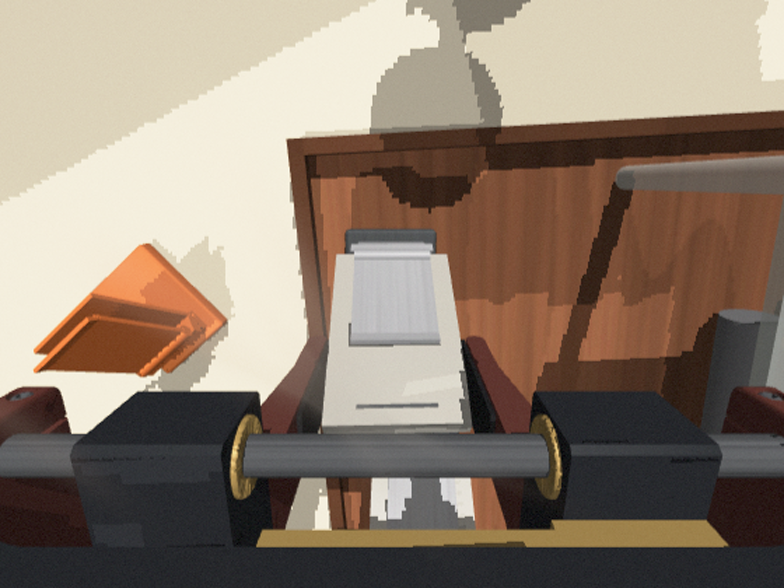

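Emit:
{"name": "send_rows", "arguments": {"rows": [[-5, -3.5, 0, 0], [-3, -2, 0, 0]]}}

```text
t: 7.92
ee_pos: [473.9, 134.5, 80.9]
orientation: [0.048, 1.56, -0.023]
ft_force: [0.5, -0.2, -3.3]
width: 54.3
```

```bash
python3 rel.py 470.9 137.75 87.7;  python3 - <<'E'
from h import *
shot('side','sg7.png',(200,150,360,310),4)
E
```

```text
t 7.9167 pos [473.93 134.48  80.92] yaw y 87.39449501556089 f [ 0.55 -0.19 -3.34] m [-0.1  -0.05  0.04] w 54.34120055289826
x axis [ 0.01  0.02 -1.  ]
tool delta to target TCP [-6.76  3.23 -3.1 ] grasp [473.72 134.2   99.62] delta for grasp [11.94  3.23 -3.1 ]
```

View pics/sg7.png

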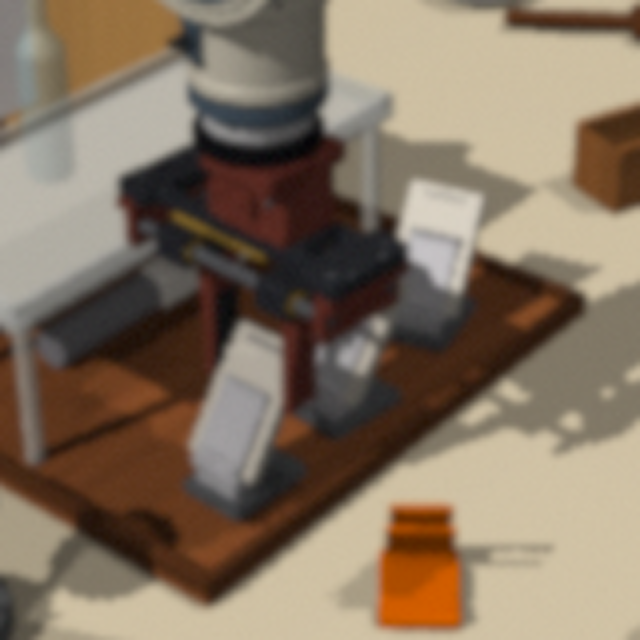

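Emit:
{"name": "send_rows", "arguments": {"rows": [[4, 3, 0, 0], [4, 3, 0, 0]]}}

```text
t: 8.13
ee_pos: [475.2, 140.2, 74.0]
orientation: [0.05, 1.557, -0.024]
ft_force: [-0.1, 0.6, -4.2]
width: 54.3
```

Emit:
{"name": "send_rows", "arguments": {"rows": [[1.5, 0, 0, 0]]}}

```text
t: 8.22
ee_pos: [474.8, 140.2, 72.3]
orientation: [0.049, 1.558, -0.024]
ft_force: [-7.7, -5.0, 18.9]
width: 53.9
```

Contact at about 72.3; release.

Emit:
{"name": "send_rows", "arguments": {"rows": [[0, 0, 0, 0], [0, 0, 0, 0], [0, 0, 0, 0], [0, 0, 0, 0], [0, 0, 0, 0]], "fingers": 1}}

```text
t: 8.63
ee_pos: [475.4, 141.3, 71.7]
orientation: [0.048, 1.558, -0.023]
ft_force: [0.1, -0.6, 0.9]
width: 84.1
```

```bash
python3 rel.py 470.9 137.75 87.7;  python3 - <<'E'
from h import *
shot('side','sg8.png',(200,150,360,310),4)
shot('wrist','wg8.png',None,1.4)
E
```

```text
t 8.6333 pos [475.41 141.26  71.71] yaw y 87.38190903073273 f [ 0.09 -0.61  0.87] m [-0.06 -0.06  0.03] w 84.1096264566646
x axis [ 0.01  0.02 -1.  ]
tool delta to target TCP [-16.1   -3.45  -4.15] grasp [475.17 140.97  90.41] delta for grasp [ 2.6  -3.45 -4.15]
```

View pics/wg8.png

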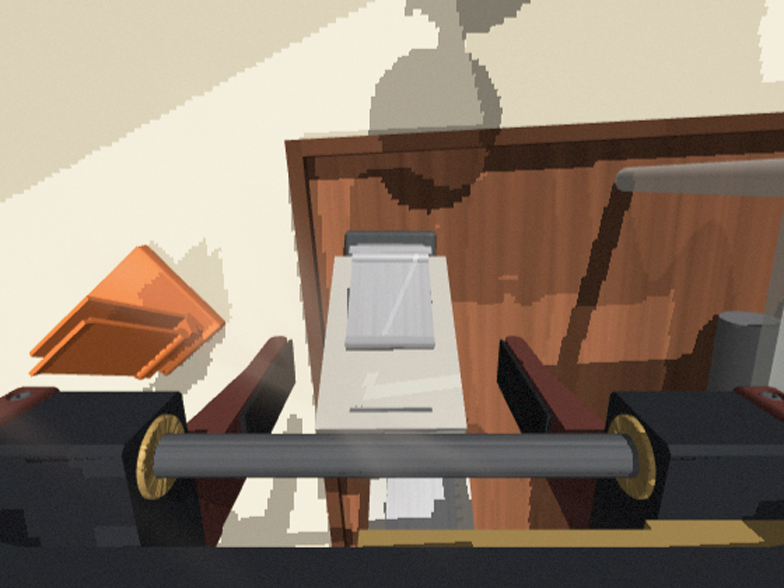

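Emit:
{"name": "send_rows", "arguments": {"rows": [[-30, 0, 0, 0], [-35, 0, 0, 0], [0, -38, 4, 0], [0, -38, 4, 0], [0, -38, 4, 0], [0, -38, 4, 0], [0, -38, 4, 0], [0, 0, 0, -0.1], [0, 0, 0, -0.1], [0, 0, 0, -0.1]], "fingers": 1}}

```text
t: 9.57
ee_pos: [489.5, -59.3, 138.4]
orientation: [-0.2, 1.539, 0.217]
ft_force: [-0.1, 0.3, 0.4]
width: 88.0
```

```bash
python3 rel.py 505.8 -94.3 87.7;  python3 - <<'E'
from h import *
shot('wrist','wg9.png',None,1.4)
E
```

```text
t 9.5667 pos [489.51 -59.27 138.43] yaw y 105.25541718558861 f [-0.14  0.25  0.42] m [-0.04 -0.11  0.05] w 87.95416995767945
x axis [ 0.02  0.01 -1.  ]
tool delta to target TCP [ 50.56 -38.48   5.34] grasp [489.14 -59.53 157.12] delta for grasp [ 69.26 -38.48   5.34]
```

View pics/wg9.png

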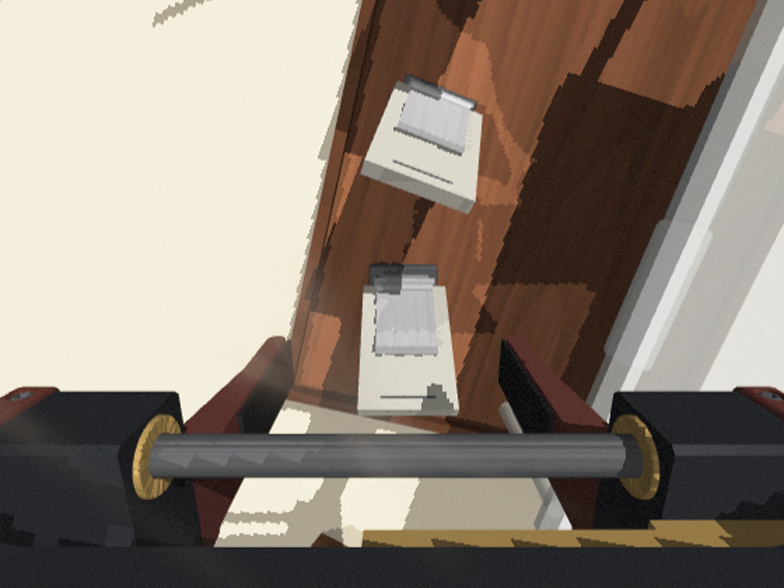

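Emit:
{"name": "send_rows", "arguments": {"rows": [[0, -38, 5, 0.01], [25, -5, 2, 0], [25, 0, 0, 0], [10, 0, 0, 0], [0, 0, 0, 0]]}}

```text
t: 10.03
ee_pos: [512.0, -99.5, 78.1]
orientation: [-0.191, 1.535, 0.206]
ft_force: [-0.1, 1.1, -0.3]
width: 87.7
```

```bash
python3 rel.py 507 -98.7 94.3;  python3 - <<'E'
from h import *
shot('wrist','wg10.png',None,1.4)
E
```

```text
t 10.0333 pos [511.96 -99.49  78.11] yaw y 104.54065801156099 f [-0.08  1.06 -0.32] m [-0.02 -0.07 -0.03] w 87.65375912971236
x axis [ 0.03  0.01 -1.  ]
tool delta to target TCP [-16.3    2.1   -4.15] grasp [511.48 -99.72  96.81] delta for grasp [ 2.4   2.1  -4.15]
```

View pics/wg10.png

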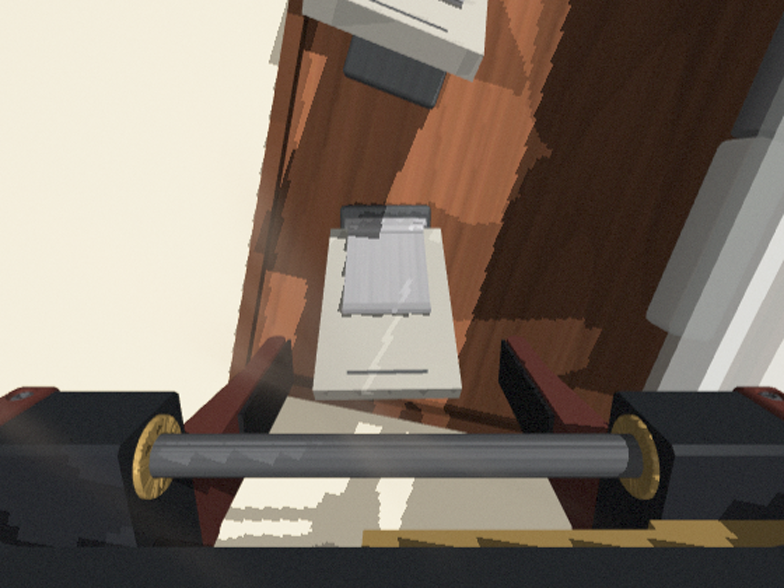

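Emit:
{"name": "send_rows", "arguments": {"rows": [[2, 2, -4, 0], [0, 0, 0, 0], [0, 0, 0, 0], [0, 0, 0, 0], [0, 0, 0, 0], [0, 0, 0, 0], [0, 0, 0, 0]], "fingers": 0}}

```text
t: 10.67
ee_pos: [508.8, -97.0, 80.9]
orientation: [-0.193, 1.529, 0.205]
ft_force: [-0.4, 0.2, -0.8]
width: 53.9
```

```bash
python3 rel.py 507 -98.7 94.3;  python3 - <<'E'
from h import *
shot('wrist','wg11.png',None,1.4)
E
```

```text
t 10.6667 pos [508.81 -97.01  80.91] yaw y 104.604564567724 f [-0.36  0.22 -0.84] m [-0.11 -0.09 -0.01] w 53.9382022190757
x axis [ 0.03  0.01 -1.  ]
tool delta to target TCP [-13.46  -1.13  -1.74] grasp [508.24 -97.23  99.6 ] delta for grasp [ 5.24 -1.13 -1.74]
```

View pics/wg11.png

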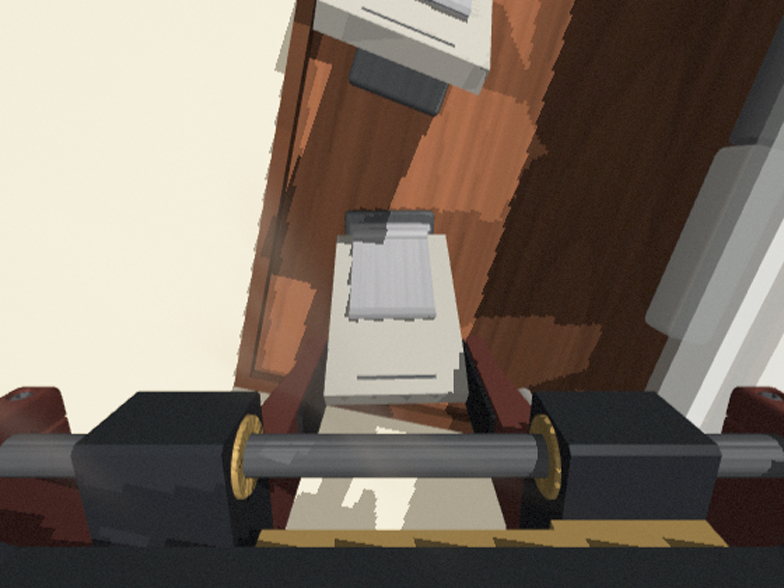

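Emit:
{"name": "send_rows", "arguments": {"rows": [[-6, -4.2, 0.2, 0], [-6, -4.2, 0.2, 0]]}}

```text
t: 10.88
ee_pos: [510.1, -105.0, 92.6]
orientation: [-0.193, 1.532, 0.207]
ft_force: [0.1, 0.6, -1.7]
width: 53.8
```

```bash
python3 rel.py 507 -98.7 94.3;  python3 - <<'E'
from h import *
shot('wrist','wg12.png',None,1.4)
shot('side','sg12.png',(240,150,360,270),5)
E
```

```text
t 10.8833 pos [ 510.07 -104.95   92.57] yaw y 104.65313983241747 f [ 0.05  0.63 -1.72] m [-0.11 -0.15  0.  ] w 53.801623380781216
x axis [ 0.03  0.01 -1.  ]
tool delta to target TCP [-1.73  6.83 -1.34] grasp [ 509.54 -105.18  111.27] delta for grasp [16.97  6.83 -1.34]
```

View pics/wg12.png

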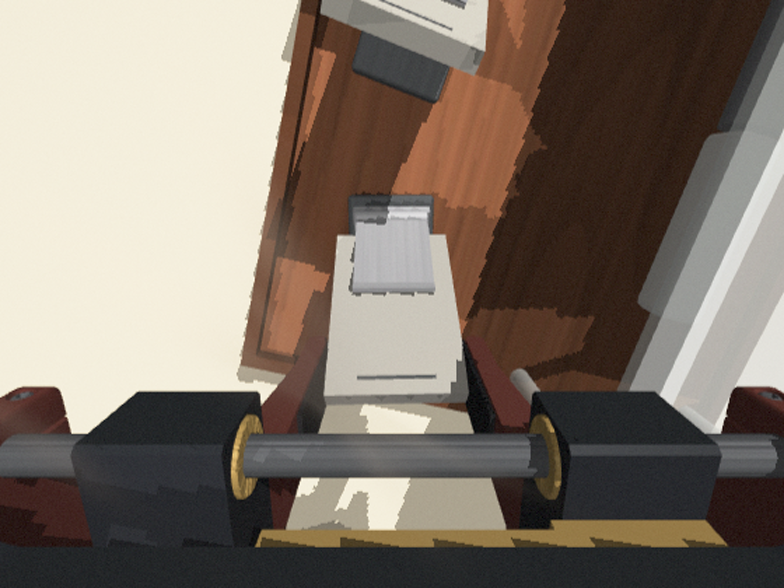

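Emit:
{"name": "send_rows", "arguments": {"rows": [[-7, -4.9, 0.2, 0], [-7, -4.9, 0.2, 0], [-7, -4.9, 0.2, 0], [-7, -4.9, 0.2, 0], [-7, -4.9, 0.2, 0], [-7, -4.9, 0.2, 0], [-7, -4.9, 0.2, 0], [-7, -4.9, 0.2, 0], [-7, -4.9, 0.2, 0]]}}

```text
t: 11.73
ee_pos: [522.5, -153.2, 162.8]
orientation: [-0.193, 1.53, 0.205]
ft_force: [0.1, -0.0, -0.9]
width: 53.6
```

```bash
python3 rel.py 507 -98.7 94.3;  python3 - <<'E'
from h import *
shot('wrist','wg13.png',None,1.4)
shot('side','sg13.png',(200,100,400,300),3)
E
```

```text
t 11.7333 pos [ 522.52 -153.16  162.82] yaw y 104.56419723226291 f [ 0.09 -0.04 -0.91] m [-0.07 -0.09  0.  ] w 53.617220331493684
x axis [ 0.03  0.01 -1.  ]
tool delta to target TCP [68.65 56.36 -3.55] grasp [ 521.95 -153.38  181.51] delta for grasp [87.35 56.36 -3.55]
```

View pics/wg13.png

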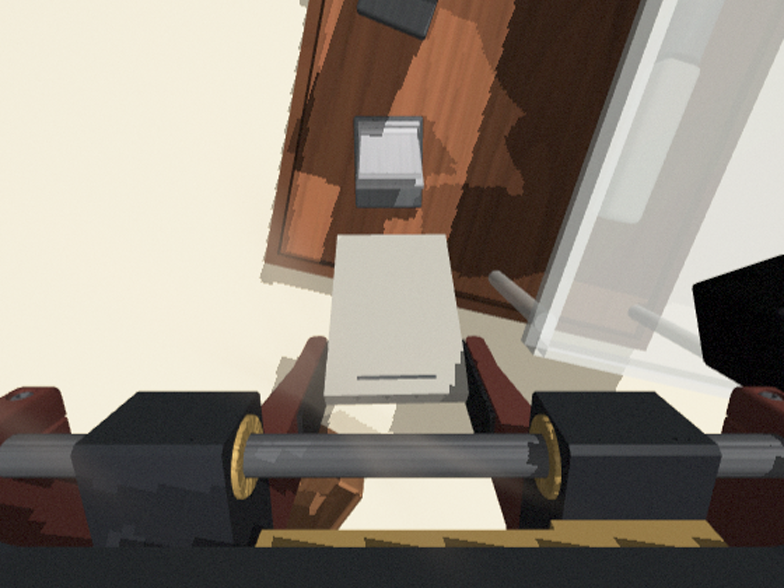

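View pics/sg13.png

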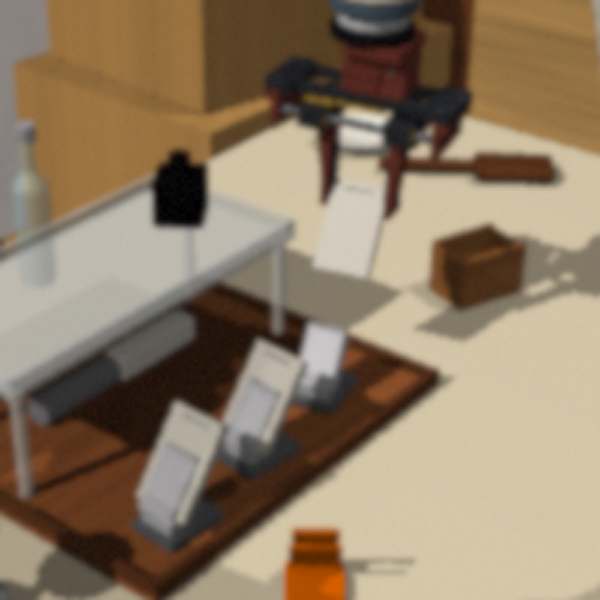

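```bash
cat > cardpose.py <<'E'
import sys
from h import *
np.set_printoptions(precision=2,suppress=True)
def card(uv):  # order: bottom +y, bottom -y, top +y, top -y (face +x)
    d=np.load('last_wrist.npz'); T=d['world_from_camera']
    P=np.array([[4,27,-43],[4,-27,-43],[4,27,43],[4,-27,43]],float)
    ok,r,t=cv2.solvePnP(P,np.array(uv,float),d['mtx'],None,flags=cv2.SOLVEPNP_ITERATIVE)
    Rc=cv2.Rodrigues(r)[0]; q=cv2.projectPoints(P,r,t,d['mtx'],None)[0][:,0]
    print('reproj',(q-uv).ravel())
    return T[:3,:3]@Rc, (T[:3,:3]@t).ravel()+T[:3,3]
E
python3 - <<'E'
from cardpose import *
crop('wrist','wc.png',(225,160,340,295),5)
E
```

```text
(no output)
```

View pics/wc.png

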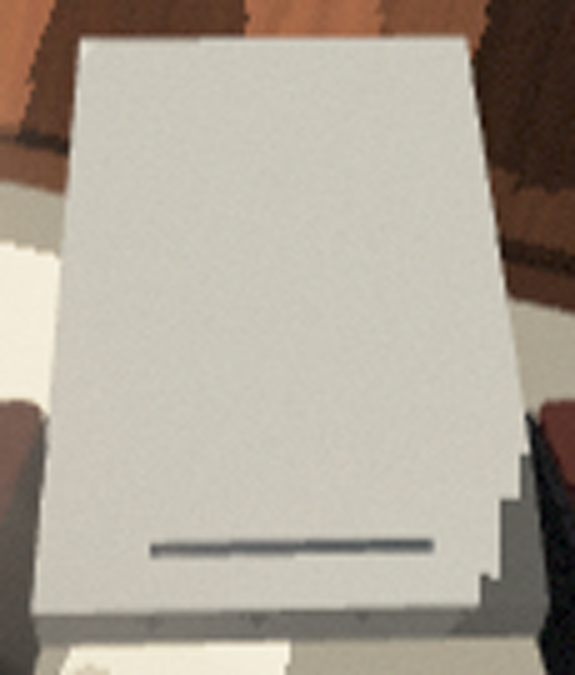

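```bash
python3 - <<'E'
from cardpose import *
uv=np.array([(80,37),(467,37),(33,612),(548,604)])/5+[225,160]
A,c=card(uv); print(A,c)
o=ctrl.get_obs();M=R.from_rotvec(o['orientation']).as_matrix()
print('lean deg',np.degrees(np.arccos(A[2,2])))
Mt=M.T@A; ct=M.T@(c-o['ee_pos']); print('tool frame',Mt,ct)
print('bottom centre tool',ct-43*Mt[:,2],'top',ct+43*Mt[:,2])
np.savez('card_tool.npz',Mt=Mt,ct=ct)
E
```

```text
reproj [ 0.24 -0.   -0.26 -0.07 -0.07 -0.02  0.09  0.07]
[[-0.2  -0.97  0.15]
 [ 0.79 -0.25 -0.56]
 [ 0.58  0.01  0.81]] [ 516.7  -134.96  148.35]
lean deg 35.74728310826619
tool frame [[-0.58 -0.04 -0.81]
 [ 0.81  0.   -0.58]
 [ 0.03 -1.    0.03]] [15.11 19.78 -2.48]
bottom centre tool [50.04 44.82 -3.78] top [-19.82  -5.27  -1.17]
```

Emit:
{"name": "send_rows", "arguments": {"rows": [[0, -14, -3, 0], [0, -28, -6.4, 0], [0, -28, -6.4, 0], [0, -28, -6.4, 0], [0, -28, -6.4, 0], [0, -28, -6.4, 0], [0, -28, -6.4, 0], [0, -14, -3, 0]]}}

```text
t: 12.5
ee_pos: [528.5, -357.7, 159.1]
orientation: [-0.194, 1.531, 0.212]
ft_force: [-0.1, 1.0, -0.7]
width: 54.1
```

Emit:
{"name": "send_rows", "arguments": {"rows": [[0, 0, 0, -0.1], [0, 0, 0, -0.11], [0, 0, 0, -0.11], [0, 0, 0, -0.11], [0, 0, 0, -0.11], [0, 0, 0, -0.11], [0, 0, 0, -0.11], [0, 0, 0, -0.11], [0, 0, 0, -0.1], [0, 0, 0, 0]]}}

```text
t: 13.33
ee_pos: [525.7, -355.1, 153.5]
orientation: [-0.977, 1.304, 0.987]
ft_force: [-0.1, 0.0, -0.0]
width: 53.5
```

```bash
cat > boxrel.py <<'E'
from h import *
np.set_printoptions(precision=2,suppress=True)
B=np.array([501.2,-344.1,0]);a=np.radians(-19);ex=np.array([np.cos(a),np.sin(a),0]);ey=np.array([-ex[1],ex[0],0]);X=np.array([ex,ey,[0,0,1]])
k=np.load('card_tool.npz');o=ctrl.get_obs();M=R.from_rotvec(o['orientation']).as_matrix()
b=o['ee_pos']+M@(k['ct']-43*k['Mt'][:,2]); c=o['ee_pos']+M@k['ct']
print('t',o['t'],'pos',o['ee_pos'],'f',o['ft_force'],'w',o['width'],'yaw',np.degrees(np.arctan2(M[1,1],M[0,1])),'xaxis',M[:,0])
print('card bottom in box',X@(b-B),'centre',X@(c-B),'axis',X@M@k['Mt'][:,2])
t=B+X.T@np.array([-15.5,0,18]); print('tool delta for yaw-fixed',M.T@(t-b))
E
python3 boxrel.py; python3 - <<'E'
from h import *
shot('wrist','wg14.png',None,1.4)
E
```

```text
t 13.3333 pos [ 525.75 -355.1   153.5 ] f [-0.14  0.03 -0.05] w 53.53006978104207 yaw 162.90800862101966 xaxis [ 0.02  0.02 -1.  ]
card bottom in box [-17.27  -6.25 102.79] centre [  7.29  -5.11 138.07] axis [0.57 0.03 0.82]
tool delta for yaw-fixed [84.95 -0.88  3.81]
```

View pics/wg14.png

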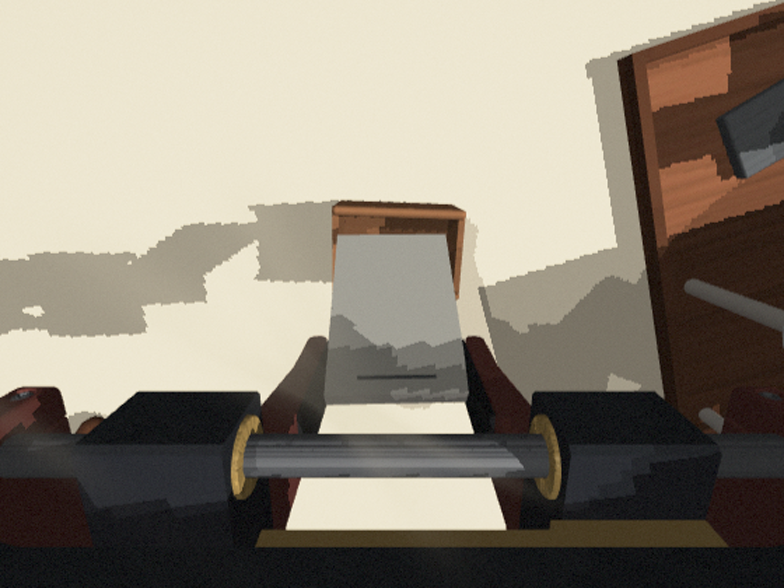

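Emit:
{"name": "send_rows", "arguments": {"rows": [[15, 0, 4, 0.03], [15, 0, 1, 0], [15, 0, 0, 0], [0, 0, 0, 0]]}}

```text
t: 13.72
ee_pos: [529.0, -347.8, 107.9]
orientation: [-0.939, 1.323, 0.949]
ft_force: [-0.9, 0.3, -1.3]
width: 53.8
```

```bash
python3 boxrel.py; python3 - <<'E'
from h import *
shot('wrist','wg15.png',None,1.4)
E
```

```text
t 13.7167 pos [ 528.96 -347.8   107.87] f [-0.86  0.28 -1.28] w 53.78522005223797 yaw 159.99597830789205 xaxis [ 0.02  0.02 -1.  ]
card bottom in box [-16.77   3.98  57.18] centre [ 7.83  3.84 92.45] axis [ 0.57 -0.    0.82]
tool delta for yaw-fixed [39.06 -0.84 -5.09]
```

View pics/wg15.png

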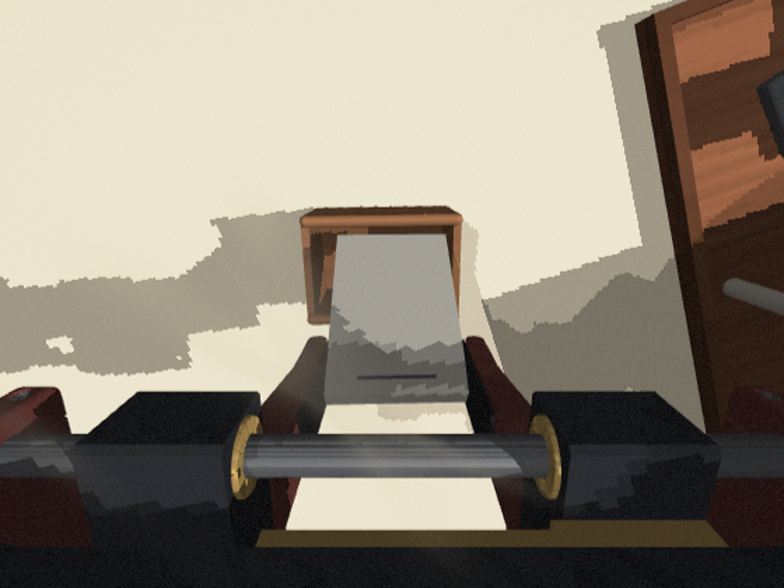

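Emit:
{"name": "send_rows", "arguments": {"rows": [[0, -1, -5, 0], [8, 0, 0, 0.01], [10, 0, 0, 0]]}}

```text
t: 14.02
ee_pos: [531.3, -354.6, 93.9]
orientation: [-0.933, 1.325, 0.933]
ft_force: [-0.2, -0.3, -1.3]
width: 53.9
```

```bash
python3 boxrel.py; python3 - <<'E'
from h import *
shot('wrist','wg16.png',None,1.4)
E
```

```text
t 14.0167 pos [ 531.28 -354.57   93.92] f [-0.22 -0.29 -1.33] w 53.90837023383748 yaw 159.1961747083426 xaxis [ 0.03  0.02 -1.  ]
card bottom in box [-12.06  -1.13  42.95] centre [12.31 -1.56 78.38] axis [ 0.57 -0.01  0.82]
tool delta for yaw-fixed [24.9   3.94  0.34]
```

View pics/wg16.png

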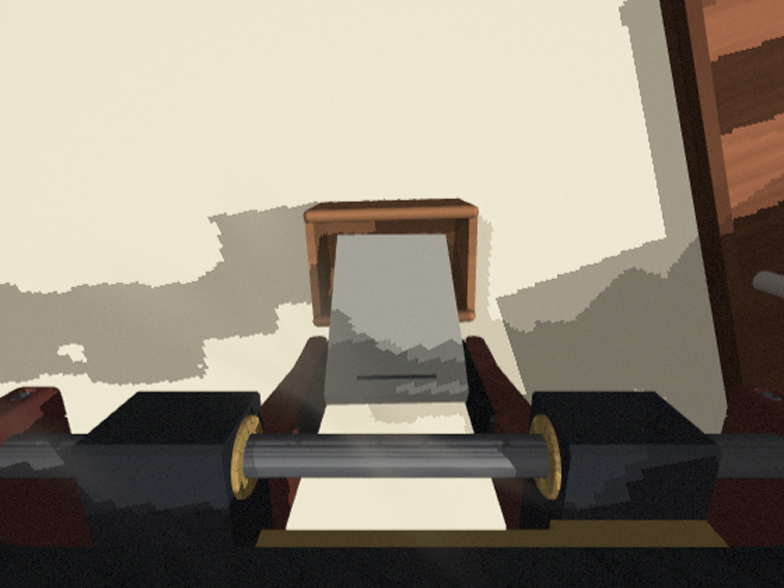

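Emit:
{"name": "send_rows", "arguments": {"rows": [[7, 4, 0, -0.03], [7, 0, 0, 0], [3, 0, 0, 0]]}}

```text
t: 14.32
ee_pos: [527.2, -352.6, 73.7]
orientation: [-0.954, 1.315, 0.956]
ft_force: [-0.4, 0.6, -0.7]
width: 53.9
```

```bash
python3 boxrel.py; python3 - <<'E'
from h import *
shot('wrist','wg17.png',None,1.4)
shot('side','sg17.png',(300,130,420,230),6)
E
```

```text
t 14.3167 pos [ 527.21 -352.63   73.68] f [-0.41  0.58 -0.72] w 53.948886547015796 yaw 160.87266618212445 xaxis [ 0.03  0.02 -1.  ]
card bottom in box [-16.54  -1.91  22.76] centre [ 7.87 -1.61 58.16] axis [0.57 0.01 0.82]
tool delta for yaw-fixed [ 4.82 -0.95  1.78]
```

View pics/wg17.png

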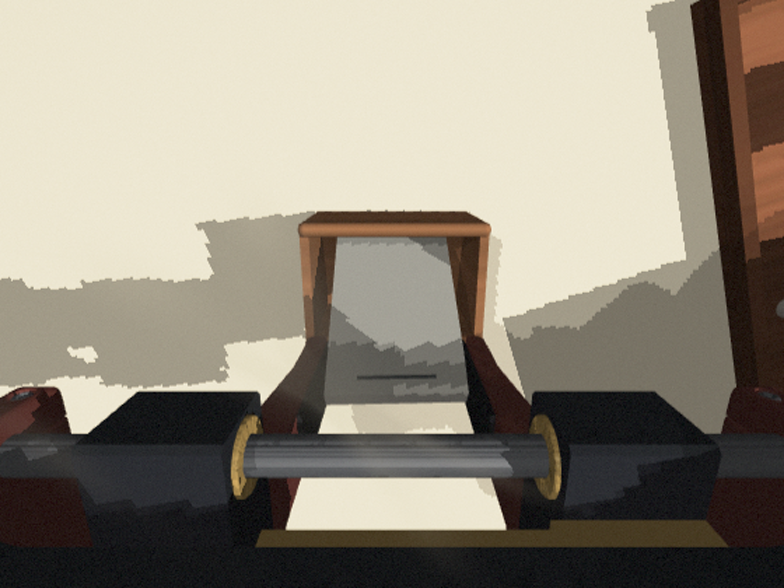

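View pics/sg17.png

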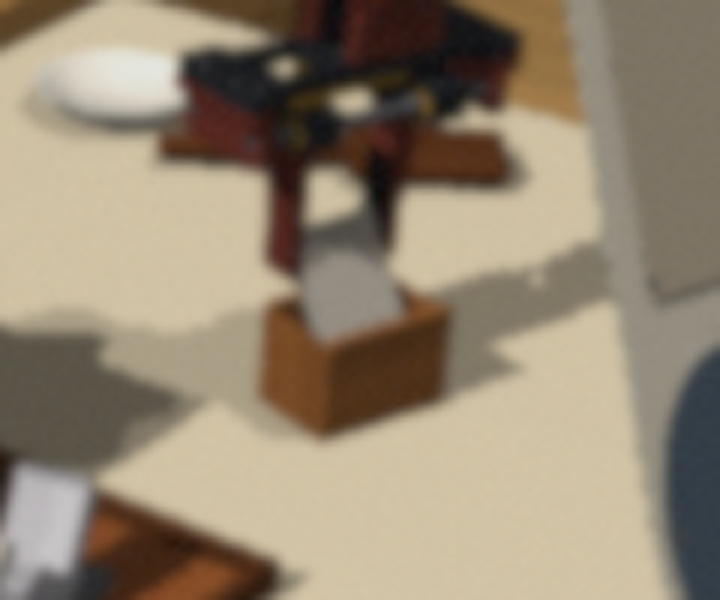

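Emit:
{"name": "send_rows", "arguments": {"rows": [[3, 0, 1.5, 0], [2, 0, 0, 0]]}}

```text
t: 14.58
ee_pos: [528.4, -351.3, 69.2]
orientation: [-0.954, 1.315, 0.955]
ft_force: [-0.2, 0.1, -0.8]
width: 53.9
```

```bash
python3 boxrel.py
```

```text
t 14.5833 pos [ 528.42 -351.32   69.18] f [-0.19  0.14 -0.83] w 53.90442630749369 yaw 160.82670798686576 xaxis [ 0.03  0.02 -1.  ]
card bottom in box [-15.79  -0.25  18.23] centre [ 8.59  0.03 53.65] axis [0.57 0.01 0.82]
tool delta for yaw-fixed [ 0.24 -0.29  0.25]
```

Emit:
{"name": "send_rows", "arguments": {"rows": [[1, 0, 0, 0]]}}

```text
t: 14.67
ee_pos: [528.7, -351.3, 68.2]
orientation: [-0.954, 1.315, 0.955]
ft_force: [0.6, -0.6, 0.3]
width: 54.2
```

Emit:
{"name": "send_rows", "arguments": {"rows": [[0, 0, 0, 0], [0, 0, 0, 0], [0, 0, 0, 0], [0, 0, 0, 0], [0, 0, 0, 0], [-20, 0, 0, 0], [-30, 0, 0, 0], [-30, 0, 0, 0], [0, 0, 0, 0]], "fingers": 1}}

```text
t: 15.42
ee_pos: [526.0, -352.4, 149.9]
orientation: [-0.952, 1.316, 0.957]
ft_force: [1.1, -0.6, 0.7]
width: 87.8
```

```bash
python3 boxrel.py; python3 - <<'E'
from h import *
shot('wrist','wg18.png',None,1.4)
shot('side','sg18.png',(300,130,420,230),6)
E
```

```text
t 15.4167 pos [ 526.03 -352.44  149.93] f [ 1.14 -0.58  0.7 ] w 87.8470438885441 yaw 160.80319816183388 xaxis [ 0.02  0.02 -1.  ]
card bottom in box [-17.83  -2.03  99.09] centre [  6.65  -1.79 134.44] axis [0.57 0.01 0.82]
tool delta for yaw-fixed [81.14 -1.01 -0.23]
```

View pics/wg18.png

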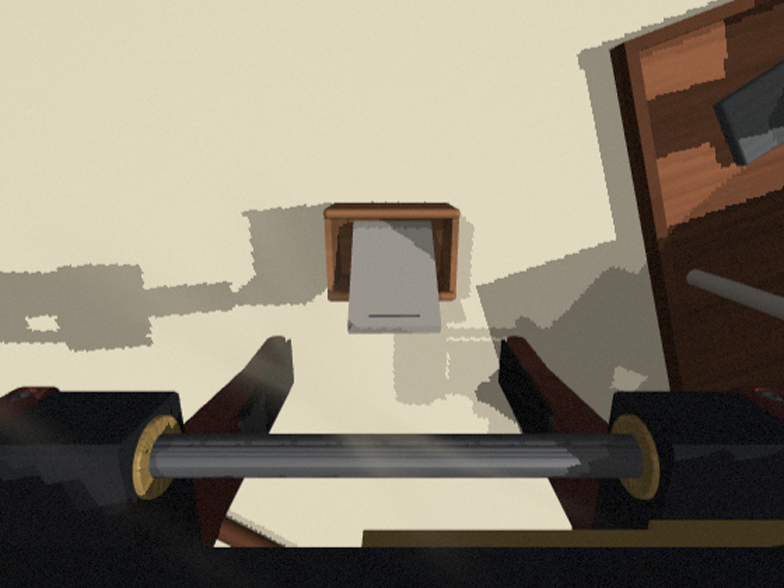

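View pics/sg18.png

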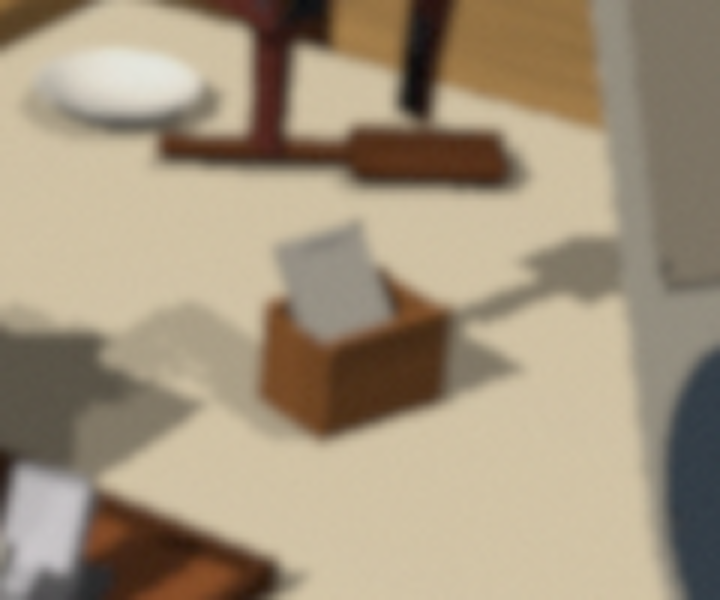

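Emit:
{"name": "send_rows", "arguments": {"rows": [[0, 0, 0, 0.11], [0, 0, 0, 0.11], [0, 0, 0, 0.11], [0, 0, 0, 0.11], [0, 0, 0, 0.11], [0, 0, 0, 0.11], [0, 0, 0, 0.11], [0, 0, 0, 0.11], [0, 0, 0, 0.1], [0, 0, 0, 0]]}}

```text
t: 16.35
ee_pos: [516.7, -345.4, 130.8]
orientation: [-0.134, 1.558, 0.192]
ft_force: [0.3, -0.0, 0.8]
width: 87.8
```

Emit:
{"name": "send_rows", "arguments": {"rows": [[0, 36, 6.4, 0], [0, 36, 6.4, 0], [0, 36, 6.4, 0], [0, 36, 6.4, 0], [0, 36, 6.4, 0], [0, 36, 6.4, 0], [0, 36, 6.4, 0], [0, 0, 0, 0]]}}

```text
t: 17.02
ee_pos: [500.5, -80.9, 131.8]
orientation: [-0.146, 1.567, 0.211]
ft_force: [0.1, 0.1, 0.1]
width: 87.6
```

```bash
python3 rel.py 502.7 -82.6 57; python3 - <<'E'
from h import *
shot('wrist','wg19.png',None,1.4)
E
```

```text
t 17.0167 pos [500.54 -80.94 131.78] yaw y 103.04428448345875 f [0.08 0.14 0.08] m [-0.02 -0.05 -0.03] w 87.63167485920293
x axis [-0.01  0.04 -1.  ]
tool delta to target TCP [74.63 -5.19  1.64] grasp [500.7  -81.69 150.46] delta for grasp [93.33 -5.19  1.64]
```

View pics/wg19.png

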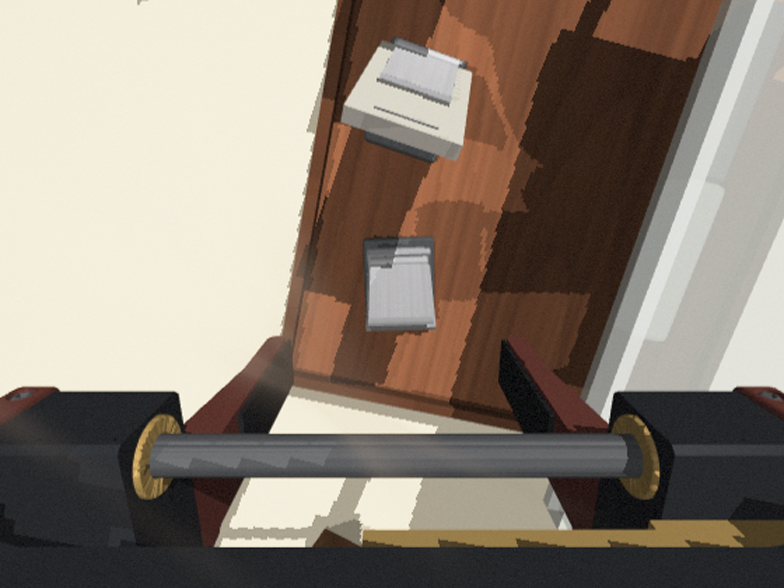

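```bash
python3 - <<'E'
from h import *
crop('wrist','wcl.png',(245,160,325,245),8)
E
```

```text
(no output)
```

View pics/wcl.png

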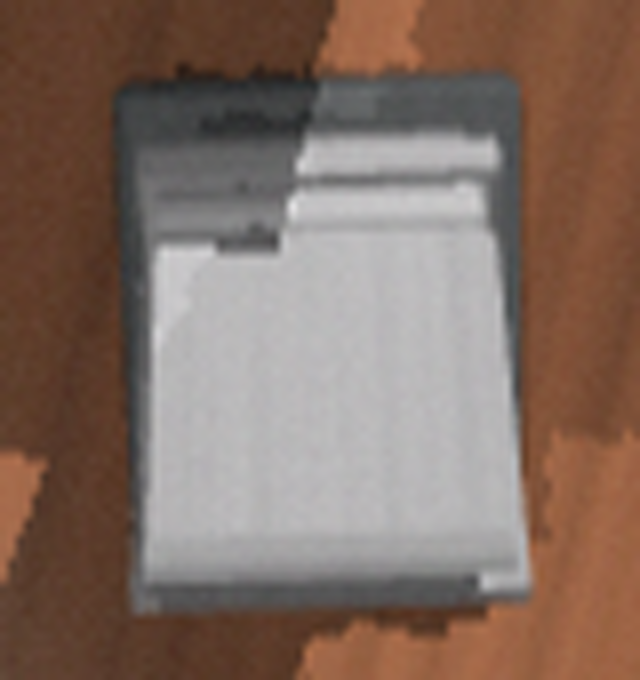

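```bash
python3 - <<'E'
from fit import *
np.set_printoptions(precision=2,suppress=True)
P=np.array([[31,24,10],[31,-24,10],s_+51*d_+3.5*n_+[0,18,0],s_+51*d_+3.5*n_-[0,18,0]])
uv=np.array([(115,82),(522,76),(142,572),(522,572)])/8+[245,160]
p,r=fit('wrist',uv,8,[500,-74,1.83],P)
print(p,np.degrees(p[2]),r)
print('contact',R.from_euler('z',p[2]).apply([-9,0,54])+[p[0],p[1],8])
E
```

```text
[500.71 -72.82   1.81] 103.92682419774268 [-0.04  1.41  0.49  1.34  0.39 -0.86 -0.77 -1.55]
contact [502.88 -81.55  62.  ]
```

Emit:
{"name": "send_rows", "arguments": {"rows": [[25, -4, 1, -0.02], [25, 0, 0, 0], [17, 0, 0, 0], [0, 0, 0, 0]]}}

```text
t: 17.4
ee_pos: [504.0, -85.3, 62.2]
orientation: [-0.176, 1.56, 0.236]
ft_force: [0.4, 0.4, 0.4]
width: 87.9
```

```bash
python3 rel.py 502.9 -81.5 57; python3 - <<'E'
from h import *
shot('wrist','wg20.png',None,1.4)
E
```

```text
t 17.4 pos [503.98 -85.32  62.22] yaw y 105.02197325978332 f [0.39 0.42 0.44] m [-0.05 -0.06 -0.05] w 87.90116356486952
x axis [-0.    0.04 -1.  ]
tool delta to target TCP [ 5.37  3.77 -0.08] grasp [504.06 -86.03  80.91] delta for grasp [24.07  3.77 -0.08]
```

View pics/wg20.png

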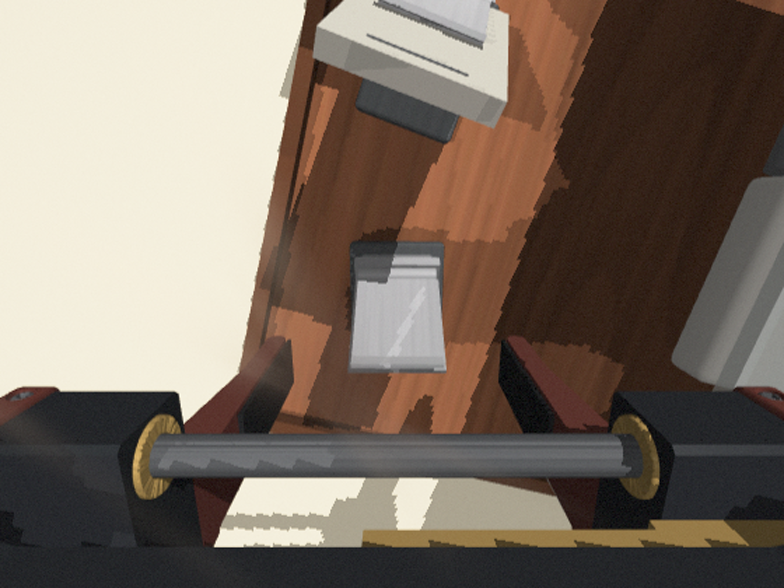

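Emit:
{"name": "send_rows", "arguments": {"rows": [[5, 4, 0, 0], [0.4, 0, 0, 0]]}}

```text
t: 17.62
ee_pos: [503.8, -82.7, 58.2]
orientation: [-0.176, 1.559, 0.235]
ft_force: [-0.8, 0.0, -0.5]
width: 87.7
```

Emit:
{"name": "send_rows", "arguments": {"rows": [[0.4, 0, 0, 0], [0.4, 0, 0, 0], [0.4, 0, 0, 0], [0.4, 0, 0, 0], [0.4, 0, 0, 0], [0, 0, 0, 0], [0, 0, 0, 0], [0, 0, 0, 0]], "fingers": 0}}

```text
t: 18.28
ee_pos: [505.7, -83.8, 59.5]
orientation: [-0.178, 1.554, 0.234]
ft_force: [-0.7, -0.4, 1.1]
width: 39.1
```

```bash
python3 rel.py 502.9 -81.5 57; python3 - <<'E'
from h import *
shot('wrist','wg21.png',None,1.4)
E
```

```text
t 18.2833 pos [505.71 -83.75  59.54] yaw y 105.04937824290599 f [-0.73 -0.44  1.06] m [-0.1   0.09  0.02] w 39.1480490452044
x axis [ 0.    0.04 -1.  ]
tool delta to target TCP [ 2.61  2.82 -2.15] grasp [505.67 -84.43  78.23] delta for grasp [21.31  2.82 -2.15]
```

View pics/wg21.png

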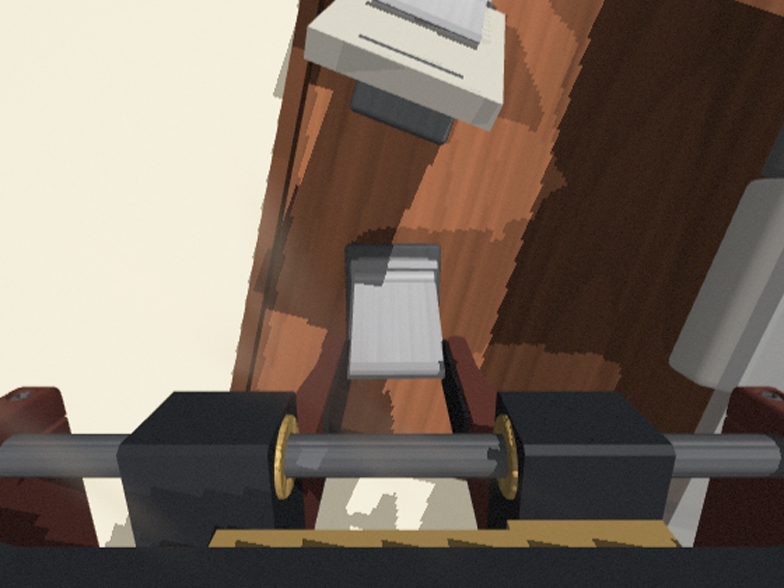

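Emit:
{"name": "send_rows", "arguments": {"rows": [[-5, 0, 0, 0], [-7, 0, 0, 0], [0, 0, 0, 0]]}}

```text
t: 18.58
ee_pos: [505.0, -84.0, 71.7]
orientation: [-0.177, 1.556, 0.234]
ft_force: [-0.2, 0.4, -2.9]
width: 38.7
```

```bash
python3 rel.py 502.9 -81.5 57; python3 - <<'E'
from h import *
shot('wrist','wg22.png',None,1.4)
shot('side','sg22.png',(240,130,380,270),4)
E
```

```text
t 18.5833 pos [505.04 -84.04  71.67] yaw y 105.04195352993666 f [-0.24  0.4  -2.95] m [-0.11 -0.16 -0.03] w 38.67342903925397
x axis [ 0.    0.04 -1.  ]
tool delta to target TCP [14.75  2.49 -1.55] grasp [505.03 -84.72  90.36] delta for grasp [33.45  2.49 -1.55]
```

View pics/wg22.png

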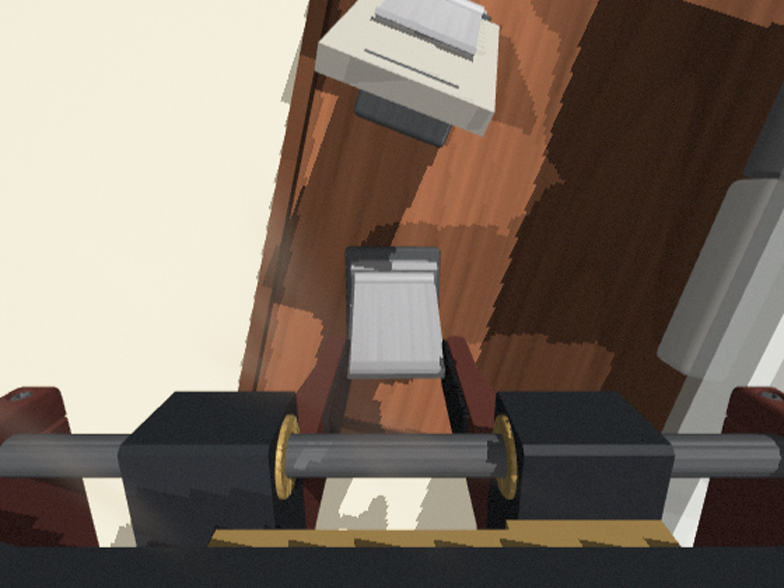

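View pics/sg22.png

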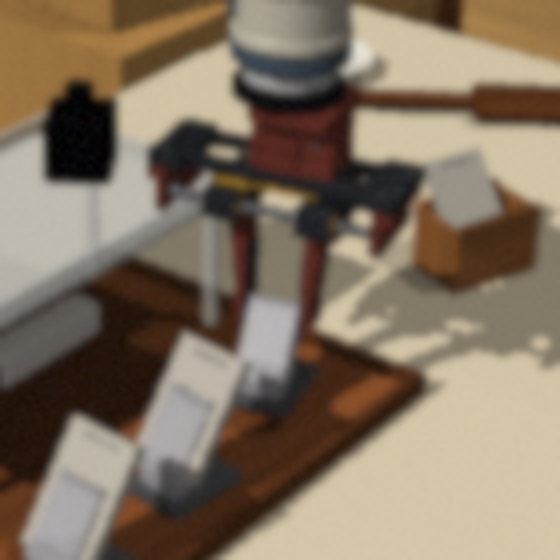

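Emit:
{"name": "send_rows", "arguments": {"rows": [[-15, 0, 0, 0], [-28, 0, 0, 0], [-28, 0, 0, 0], [-28, 0, 0, 0], [-28, 0, 0, 0], [-15, 0, 0, 0], [0, 0, 0, 0.09], [0, 0, 0, 0.09], [0, 0, 0, 0.08], [0, 0, 0, 0]]}}

```text
t: 19.52
ee_pos: [502.8, -88.8, 218.6]
orientation: [0.036, 1.574, 0.022]
ft_force: [0.8, 0.2, -3.5]
width: 38.9
```

```bash
python3 rel.py 637 -30 215; python3 - <<'E'
from h import *
shot('wrist','wg23.png',None,1.4)
shot('side','sg23.png',(130,60,410,270),2.8)
E
```

```text
t 19.5167 pos [502.82 -88.79 218.55] yaw y 89.50039900911932 f [ 0.81  0.18 -3.51] m [-0.15 -0.1   0.03] w 38.89464291877343
x axis [-0.    0.04 -1.  ]
tool delta to target TCP [  5.28  59.78 133.69] grasp [502.88 -89.48 237.24] delta for grasp [ 23.98  59.78 133.69]
```

View pics/wg23.png

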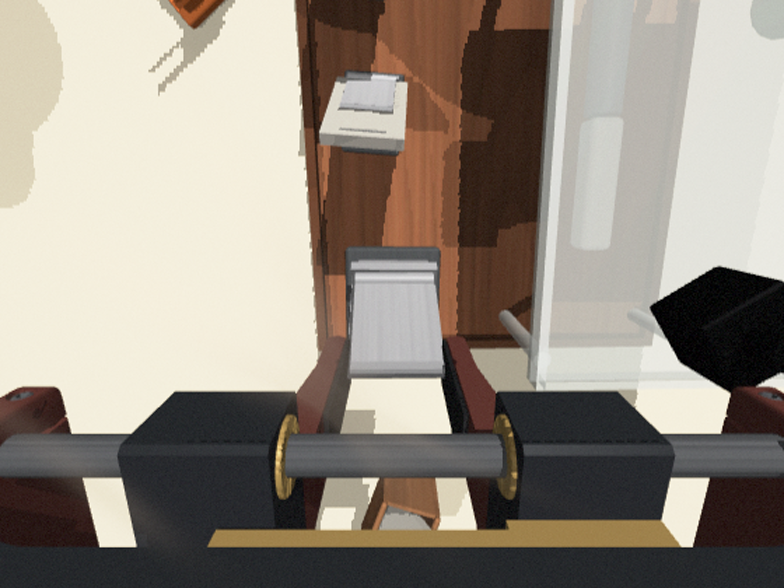

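View pics/sg23.png

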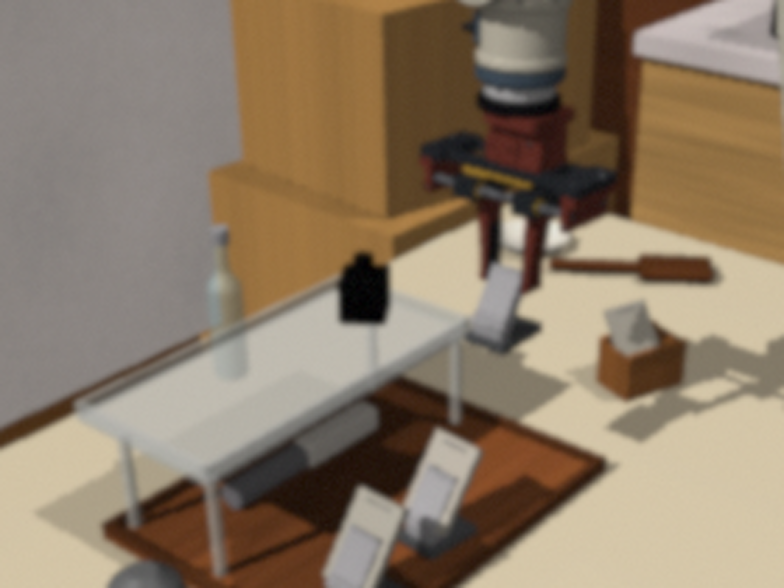

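Emit:
{"name": "send_rows", "arguments": {"rows": [[0, 20, 0, 0], [0, 25, 0, 0], [0, 15, 5, 0], [0, 0, 25, 0], [0, 0, 25, 0], [0, 0, 25, 0], [0, 0, 25, 0], [0, 0, 15, 0], [0, 0, 10, 0], [0, 0, 0, 0]]}}

```text
t: 20.45
ee_pos: [633.9, -23.8, 213.5]
orientation: [0.011, 1.585, 0.049]
ft_force: [-0.4, 0.4, -3.6]
width: 38.9
```

```bash
python3 - <<'E'
from h import *
shot('wrist','wg24.png',None,1.4)
shot('side','sg24.png',(130,60,410,270),2.8)
E
python3 rel.py 637 -30 169.5
```

```text
t 20.55 pos [631.59 -23.84 213.28] yaw y 91.29432952689636 f [-0.73 -0.2  -2.37] m [-0.09 -0.09  0.01] w 38.79160984346643
x axis [-0.02  0.04 -1.  ]
tool delta to target TCP [43.42 -7.96  5.97] grasp [631.91 -24.56 231.96] delta for grasp [62.12 -7.96  5.97]
```

View pics/wg24.png

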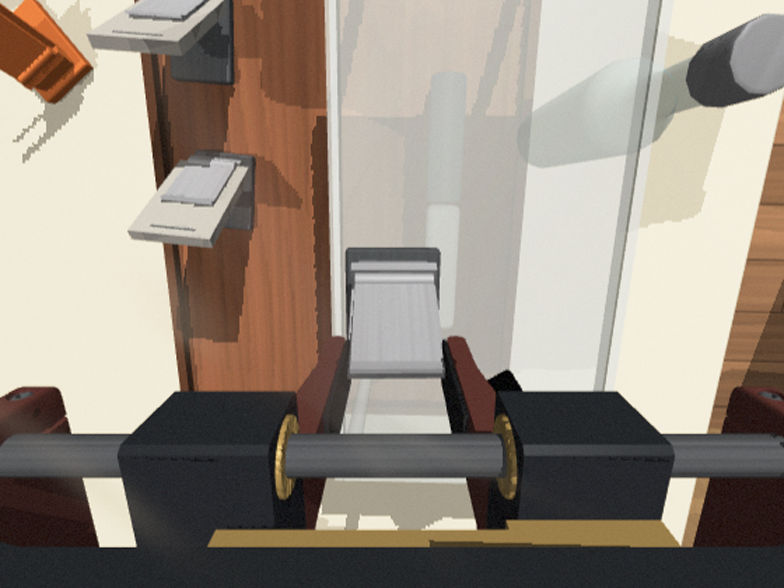

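View pics/sg24.png

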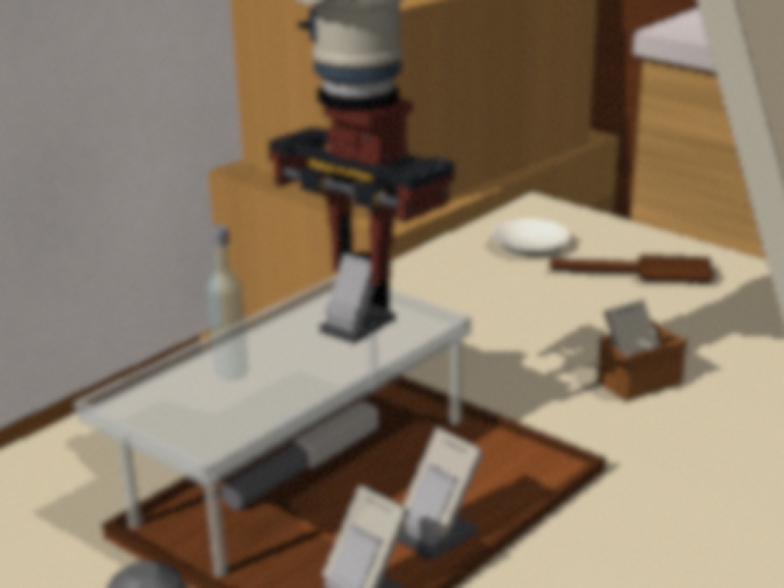

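Emit:
{"name": "send_rows", "arguments": {"rows": [[12, -3, 4, 0], [15, -3, 2, 0], [9, 0, 0, 0]]}}

```text
t: 20.8
ee_pos: [636.2, -28.8, 176.5]
orientation: [0.01, 1.585, 0.05]
ft_force: [-0.2, 0.2, -4.0]
width: 38.9
```

Emit:
{"name": "send_rows", "arguments": {"rows": [[2, 0, 0, 0], [2, 0, 0, 0]]}}

```text
t: 20.97
ee_pos: [634.0, -29.8, 170.2]
orientation: [0.008, 1.589, 0.049]
ft_force: [-3.6, -11.3, 16.5]
width: 38.7
```

```bash
python3 rel.py 637 -30 169.5;python3 - <<'E'
from h import *
shot('side','sg25.png',(200,100,300,200),6)
E
```

```text
t 20.9667 pos [633.99 -29.75 170.23] yaw y 91.47036164397016 f [ -3.58 -11.3   16.47] m [-1.86  0.46  0.01] w 38.70738171593089
x axis [-0.02  0.04 -1.  ]
tool delta to target TCP [ 0.66 -0.35  3.02] grasp [634.34 -30.43 188.91] delta for grasp [19.36 -0.35  3.02]
```

View pics/sg25.png

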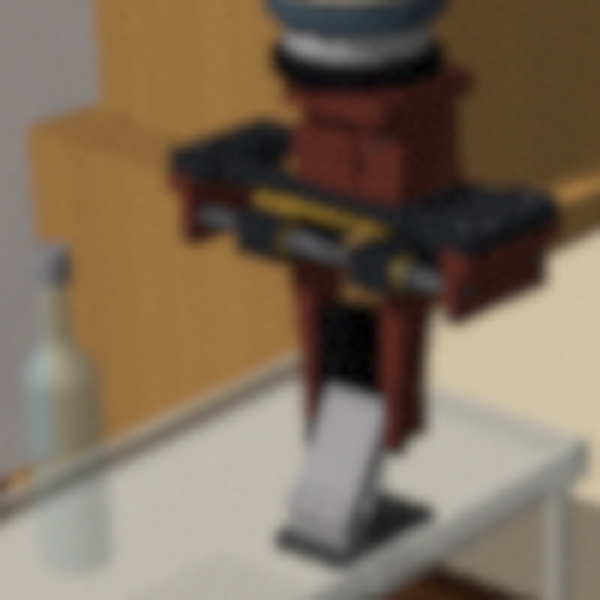

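Emit:
{"name": "send_rows", "arguments": {"rows": [[0.3, 0, 0, 0]]}}

```text
t: 21.1
ee_pos: [634.1, -30.3, 170.6]
orientation: [0.008, 1.588, 0.049]
ft_force: [-0.2, 0.0, -2.3]
width: 38.6
```

Emit:
{"name": "send_rows", "arguments": {"rows": [[0, 0, 0, 0], [0, 0, 0, 0], [0, 0, 0, 0], [0, 0, 0, 0], [0, 0, 0, 0], [-10, 0, 0, 0], [-25, 0, 0, 0], [-30, 0, 0, 0], [-30, 0, 0, 0], [0, 0, 0, 0]], "fingers": 1}}

```text
t: 21.93
ee_pos: [635.4, -32.7, 272.2]
orientation: [0.009, 1.588, 0.051]
ft_force: [0.8, 0.4, 0.8]
width: 88.0
```

```bash
python3 rel.py 637 -30 169.5;python3 - <<'E'
from h import *
shot('side','sg26.png',(140,100,400,300),3)
shot('wrist','wg26.png',None,1.4)
E
```

```text
t 21.9333 pos [635.43 -32.68 272.21] yaw y 91.50908335246038 f [0.78 0.43 0.82] m [-0.03 -0.12 -0.02] w 87.98045748641925
x axis [-0.02  0.04 -1.  ]
tool delta to target TCP [102.69  -1.25   3.41] grasp [635.78 -33.38 290.9 ] delta for grasp [121.39  -1.25   3.41]
```

View pics/sg26.png

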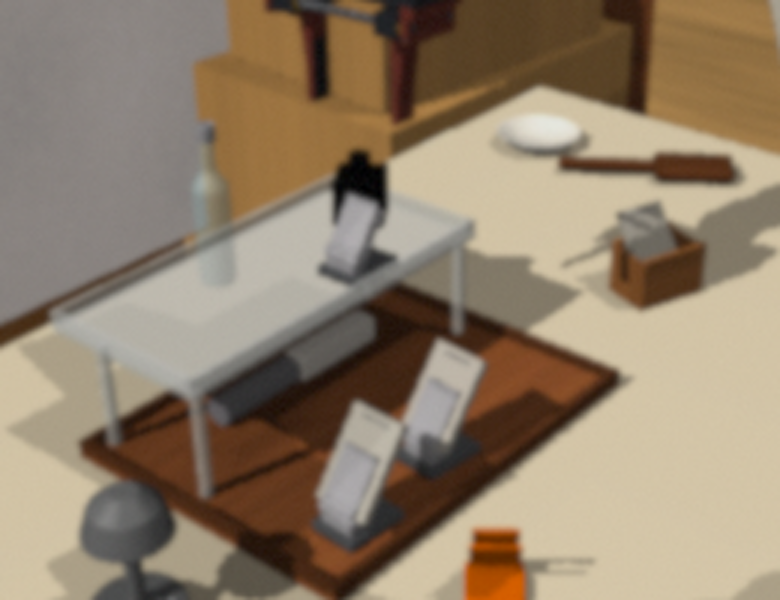

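View pics/wg26.png

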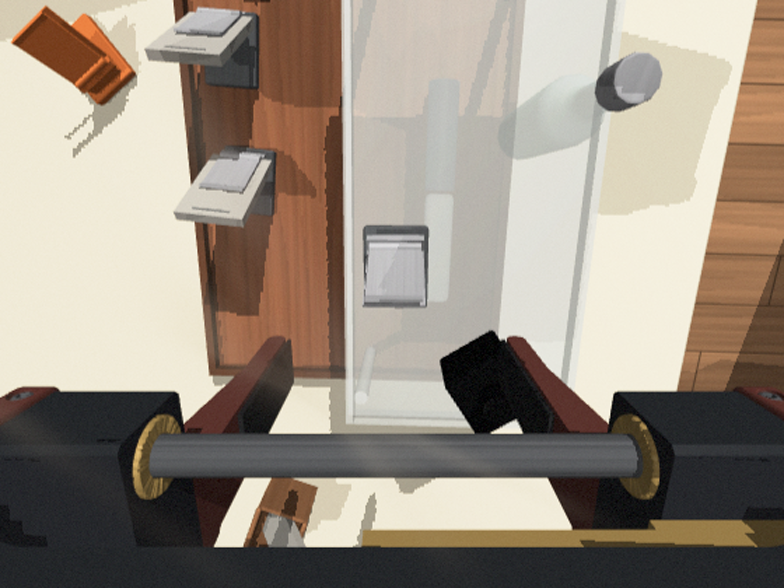

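```bash
python3 - <<'E'
from h import *
np.set_printoptions(precision=1,suppress=True)
shot('top','top5.png')
crop('top','top6.png',(375,215,435,265),10)
crop('top','top7.png',(180,120,400,280),3.5)
crop('side','sg27.png',(335,155,385,205),10)
B=np.array([501.2,-344.1,0]);a=np.radians(-19);X=np.array([[np.cos(a),np.sin(a),0],[-np.sin(a),np.cos(a),0],[0,0,1]])
for n in('side','top'):
    d=np.load('last_%s.npz'%n); v,u=np.mgrid[:420,:560]
    K=d['mtx'];T=d['world_from_camera'];D=d['depth']
    P=np.stack([(u-K[0,2])/K[0,0]*D,(v-K[1,2])/K[1,1]*D,D],-1)@T[:3,:3].T+T[:3,3]
    Q=(P-B)@X.T
    m=(abs(Q[...,0])<60)&(abs(Q[...,1])<50)&(Q[...,2]>63)&(Q[...,2]<120)
    q=Q[m]; print(n,len(q)); 
    if len(q): print(q.min(0),q.max(0)); c=q.mean(0); w=np.linalg.svd(q-c)[2]; print(c,w)
E
```

```text
side 165
[-37.3 -31.9  63.1] [36.7 37.8 91.2]
[21.  -0.1 75.7] [[ 0.1  1.   0. ]
 [ 0.9 -0.1  0.5]
 [-0.5  0.   0.9]]
top 211
[-28.  -25.5  63.1] [42.2 29.1 91.4]
[28.8  2.  76.8] [[ 0.   1.   0. ]
 [-0.8  0.  -0.6]
 [-0.6 -0.   0.8]]
```

View pics/top7.png

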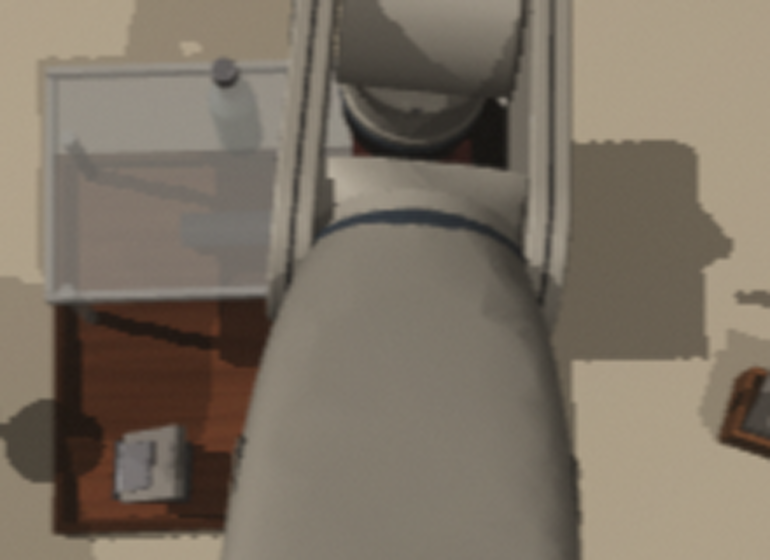

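View pics/top6.png

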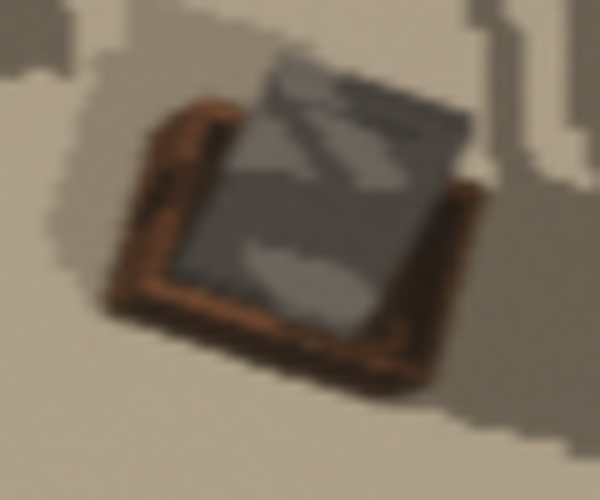

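View pics/sg27.png

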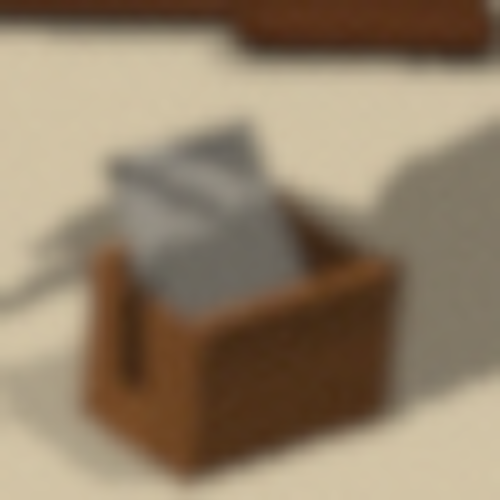

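```bash
python3 -c "
from workcell import ctrl
print(ctrl.close_job())"
```

```text
the job is handed in; nothing more can be done
None
```

I finished the job and handed it in at about 22 s of the 67 s allowed; no verdict comes back, so my own checks below are all I have.

- **Finding the weak clip:** I tested all three clips by lifting their card cases. The middle and left clips came up with their cards (about 3.5 N on the wrist) and were set back on the walnut tray. The right-hand, turned clip let its card slide out at well under 1 N while it stayed standing.
- **The card:** It is in the wooden card box, leaning on the +x rim. From the camera depth I put its middle about 53 mm up and about 10 mm from the box centre, within the limits.
- **The weak clip:** It stands empty and upright in the acrylic tray. I judged that by eye in the last pictures and did not measure its tilt.
- **The sound clips:** The last pictures show both standing with their cards in. In the top view the arm hid the middle one, so for it I rely on the side and wrist views.
- **Bystanders:** I saw no movement of the bottle, flacon, lamp or lint roller, but did not measure their positions again.
- **What went less well:** Each re-anchored row let the arm drift by a few millimetres. As a result, one put-down of the middle clip pressed with about 44 N at the wrist, through the card held in the fingers, before I backed off. That is well under the 120 N wrist limit, and the 40 N limit applies only to the arm or gripper body.

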